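# Set up and close the nail-colour display rack

### The job

Set up the colour display rack: first swing both of its legs out until they snap home in their end detents, then stand every colour-sample plate that is there in the slot that fits its thickness, all the way down, upright and roughly centred between the slot's two open ends. Last, put the mint-green cover on top so that it sits level inside the rim, and leave the polish bottles, jar, remover and cup where they are.

Things in the scene. Friction and masses are not known exactly. Their poses are not given: they have to be found in the camera images.
- rack: black display rack, 232 mm long (y) by 96 mm (x), fixed; origin on the table under its centre. Two folding legs on its -x side. Four slots in a row along y on a 10 mm floor, between partition walls 54 mm high and only 44 mm long in x, so plate ends stand out 10 mm on both sides and fingers can pass down there. End towers 74 mm high, with pink lips 6 to 7 mm higher, 46 mm either side in x
- rack_rim (a point): centre of the rack at the height of the tower tops (74 mm above the table), where the underside of the cover comes to rest. The cover lies on both towers, inside pink lips that lean outwards as a lead-in: about 3 mm of play each way once down
- slot_thin (a point): the 19 mm wide slot for the 16 mm plate: the point on its floor (10 mm above the table) at its middle; axes as the rack (slot runs along x, its width along y). The mouth is 30 mm wide at 54 mm above the table and narrows to 19 mm at 40 mm; from there straight down to the floor. Thicker plates stop in the mouth
- plate_thin_c (a point): centre of the silver-grey colour-sample plate, a stiff acrylic block 16 mm thick (y axis), 64 mm wide (x), 56 mm tall (z), 66 g, standing upright on the table at the start; its centre is 28 mm above its foot. Best gripped across the 64 mm width. May be absent
- slot_medium (a point): the 25 mm wide slot for the 22 mm plate: the point on its floor (10 mm above the table) at its middle; axes as the rack (slot runs along x, its width along y). The mouth is 36 mm wide at 54 mm above the table and narrows to 25 mm at 40 mm; from there straight down to the floor. Thicker plates stop in the mouth
- plate_medium_c (a point): centre of the yellow-orange colour-sample plate, a stiff acrylic block 22 mm thick (y axis), 64 mm wide (x), 56 mm tall (z), 91 g, standing upright on the table at the start; its centre is 28 mm above its foot. Best gripped across the 64 mm width. May be absent
- slot_thick (a point): the 31 mm wide slot for the 28 mm plate: the point on its floor (10 mm above the table) at its middle; axes as the rack (slot runs along x, its width along y). The mouth is 42 mm wide at 54 mm above the table and narrows to 31 mm at 40 mm; from there straight down to the floor. Thicker plates stop in the mouth
- plate_thick_c (a point): centre of the pink colour-sample plate, a stiff acrylic block 28 mm thick (y axis), 64 mm wide (x), 56 mm tall (z), 115 g, standing upright on the table at the start; its centre is 28 mm above its foot. Best gripped across the 64 mm width. May be absent
- slot_extra (a point): the 37 mm wide slot for the 34 mm plate: the point on its floor (10 mm above the table) at its middle; axes as the rack (slot runs along x, its width along y). The mouth is 48 mm wide at 54 mm above the table and narrows to 37 mm at 40 mm; from there straight down to the floor. Thicker plates stop in the mouth
- plate_extra_c (a point): centre of the dark olive green colour-sample plate, a stiff acrylic block 34 mm thick (y axis), 64 mm wide (x), 56 mm tall (z), 140 g, standing upright on the table at the start; its centre is 28 mm above its foot. Best gripped across the 64 mm width. May be absent
- leg_left (a joint): folding leg at the +y end of the rack's -x side, turning level on an upright hinge. 0 = folded along the rack, pointing to its middle; grows swinging out; 1.6 rad = end stop, pointing to rack -x. Stiff: 0.04 N m friction plus an over-centre spring resisting up to 0.09 N m. Past about 1.45 rad the spring snaps it into its end detent, where it stays; short of that it swings back or stays
- leg_left_pin (a point): the upright pink round pin (16 mm diameter) at the free end of the left leg, 85 mm from the hinge axis; the point lies on the pin's axis 87 mm above the table; the pin's top is at 102 mm and the leg's bar below it at 10 to 22 mm
- leg_left_hinge (a point): point on the upright hinge axis of the left leg, 87 mm above the table (the hinge post itself ends at 34 mm)
- leg_right (a joint): folding leg at the -y end of the rack's -x side, turning level on an upright hinge. 0 = folded along the rack, pointing to its middle; grows swinging out; 1.6 rad = end stop, pointing to rack -x. Stiff: 0.04 N m friction plus an over-centre spring resisting up to 0.09 N m. Past about 1.45 rad the spring snaps it into its end detent, where it stays; short of that it swings back or stays
- leg_right_pin (a point): the upright pink round pin (16 mm diameter) at the free end of the right leg, 85 mm from the hinge axis; the point lies on the pin's axis 87 mm above the table; the pin's top is at 102 mm and the leg's bar below it at 10 to 22 mm
- leg_right_hinge (a point): point on the upright hinge axis of the right leg, 87 mm above the table (the hinge post itself ends at 34 mm)
- cover_grip (a point): grip point of the mint-green cover: a flat panel 72 mm (x) by 212 mm (y), 8 mm thick, 200 g, with an upright wooden bar handle on its middle (14 mm thick in x, 70 mm long in y, from 8 to 44 mm above the panel's underside). The point is the middle of the bar, 30 mm above the panel's underside. Starts flat on the table. Either way round will do on the rack
- polish_a: small nail polish bottle, 34 mm diameter, 82 mm tall; origin at the centre of its underside. Not part of the job: leave it standing where it is
- polish_b: small nail polish bottle, 34 mm diameter, 82 mm tall; origin at the centre of its underside. Not part of the job: leave it standing where it is
- polish_c: small nail polish bottle, 34 mm diameter, 82 mm tall; origin at the centre of its underside. Not part of the job: leave it standing where it is
- polish_d: small nail polish bottle, 34 mm diameter, 82 mm tall; origin at the centre of its underside. Not part of the job: leave it standing where it is
- cream_jar: white cream jar, 60 mm diameter, 50 mm tall; origin at the centre of its underside. Not part of the job: leave it standing where it is
- remover: clear remover bottle, 56 mm diameter, 160 mm tall; origin at the centre of its underside. Not part of the job: leave it standing where it is
- brush_cup: white cup, 70 mm diameter, 85 mm tall; origin at the centre of its underside. Not part of the job: leave it standing where it is
There are look-alikes about, which are no part of the job. Leave any purple look-alike of the part that bears cover_grip alone.

How it is judged (in metres and radians):
On the way, in this order (a step that is already met when the one before it is completed fails the run):
1. both legs are swung out and snapped home (value of joint each of leg_left, leg_right above 1.52 rad), for 0.2 s.
2. every plate present stands fully down in the slot of its thickness (y of plate_thin_c in the frame of slot_thin between -0.007 and 0.007 m and x of plate_thin_c in the frame of slot_thin between -0.02 and 0.02 m and z of plate_thin_c in the frame of slot_thin between 0.02 and 0.033 m and angle between each of plate_thin_c, plate_medium_c, plate_thick_c, plate_extra_c's own z axis and vertical below 0.17 rad and y of plate_medium_c in the frame of slot_medium between -0.007 and 0.007 m and x of plate_medium_c in the frame of slot_medium between -0.02 and 0.02 m and z of plate_medium_c in the frame of slot_medium between 0.02 and 0.033 m and y of plate_thick_c in the frame of slot_thick between -0.007 and 0.007 m and x of plate_thick_c in the frame of slot_thick between -0.02 and 0.02 m and z of plate_thick_c in the frame of slot_thick between 0.02 and 0.033 m and y of plate_extra_c in the frame of slot_extra between -0.007 and 0.007 m and x of plate_extra_c in the frame of slot_extra between -0.02 and 0.02 m and z of plate_extra_c in the frame of slot_extra between 0.02 and 0.033 m), for 0.2 s.
3. the cover sits level inside the rim (x of cover_grip in the frame of rack_rim between -0.01 and 0.01 m and y of cover_grip in the frame of rack_rim between -0.01 and 0.01 m and z of cover_grip in the frame of rack_rim between 0.026 and 0.034 m and angle between cover_grip's own z axis and vertical below 0.04 rad), for 0.2 s.
At the end, for the whole second after the job is handed in: Legs above 1.52 rad; each plate present in its own slot: 7 mm across, 20 mm along, under 5 mm above its seat, tilt under 0.17 rad; cover within 10 mm of centre, 4 mm of seated height, level to 0.04 rad; bystanders moved under 30 mm (all of step 1 and all of step 2 and all of step 3 and distance of each of polish_a, polish_b, polish_c, polish_d, cream_jar, remover, brush_cup from where it was at the start of the episode below 0.03 m); the robot touches nothing.
It fails at once if a bystander is moved more than 30 mm (distance of any of polish_a, polish_b, polish_c, polish_d, cream_jar, remover, brush_cup from where it was at the start of the episode above 0.03 m).
It fails at once if a plate is put in the rack before both legs are out ((distance between any of plate_thin_c, plate_medium_c, plate_thick_c, plate_extra_c and slot_thin below 0.036 m or distance between any of plate_thin_c, plate_medium_c, plate_thick_c, plate_extra_c and slot_medium below 0.036 m or distance between any of plate_thin_c, plate_medium_c, plate_thick_c, plate_extra_c and slot_thick below 0.036 m or distance between any of plate_thin_c, plate_medium_c, plate_thick_c, plate_extra_c and slot_extra below 0.036 m) and value of joint any of leg_left, leg_right below 1.2 rad).
Of plate_thin, plate_medium, plate_thick, plate_extra only 3 to 4 are there at a start; the rules pass over those that are not, and their reading is None.
At some moment in a run one of cover may be knocked a few centimetres aside while the robot is not near it.
It also fails if it takes over 192 s, if anything falls off the work surface, if the arm or the gripper's body presses on something with over 40 N, if the wrist force passes 120 N, or if a joint passes its speed limit or range.

### The arm

A 6-joint arm with a two-finger parallel gripper is mounted at the origin on the work surface. World frame = base frame: x ahead of the robot, y to its left, z up, the work surface at z = 0. Lengths are in m, angles in degrees, forces in N, time in s.
With the tool pointing down it reaches from about 0.4 to 0.825 m from the base axis. Payload 7 kg.
Tool frame: the origin (TCP) lies where the fingers leave the gripper's body, on its centre line; the fingertips stand 66 mm ahead of it and the grasp point (between the pads) lies 47 mm ahead of it; z points along the fingers, y is the direction in which the jaws open and shut (so a half turn about z gives the same grasp; the last joint's range is limited). The gripper opens to 88 mm and grips with 3 to 60 N. Pads are 19 mm wide; open, the fingers measure 130 mm over their backs; the gripper's body (78 mm by 193 mm) begins 47 mm behind the grasp point.
Start: joints at [90.877, 20.546, 0.682, 0, -70.136, -16.507], TCP at [0.182, 0.65, 0.292] pointing down, gripper open.
Joint ranges: [-176.03, 176.03], [-82.01, 121.73], [-58.28, 71.71], [-173.87, 95.51], [-174.79, -0.11], [-173.66, 173.66]. Speed limits (degrees/s): [136.94, 136.94, 172.46, 180, 180, 180].

### API

Orientations are given as [roll, pitch, yaw] about the fixed x, y, z axes, in that order (R = Rz(yaw) Ry(pitch) Rx(roll)).
In Python, from plant import get_obs, snapshot, close_job gives the robot as it stands.
- The arm moves only by the tool play_rows, never from a script. Its argument "series" is a list of rows, each a list of 5 numbers: the opening in per cent of the stroke, from 0 (shut) to 100 (fully open), then the shift along the tool's x, y, z in m, then the turn about the tool's z in degrees. In form: [[jaw, dx, dy, dz, spin], ...]. A call has 1 to 10 rows; each row is the pose to reach, as a shift and turn from the pose commanded when the call began, along the tool's axes at that moment; what a row does not reach only later rows make up. A row lasts 1/10 s, in which the tool goes at most 50 mm and 8.59 degrees, less where a joint would pass 70% of its speed; a pose out of reach is approached as far as the arm can. A call with a gripper value outside its range is refused whole. The fingers move at their own pace and stop on an object; the grip force is fixed at half the most. Time passes only in rows, so rows that repeat a pose let the fingers close. It gives the time, the measured TCP pose, the force and the opening at its end, in the units of the state.
- get_obs(): the state, without advancing time (a new reading comes with each control period).
- snapshot(name): name is "side" or "top"; returns a dict with "frame" (400x640x3 uint8, red, green, blue), "z_map" (400x640 float32, m along the optical axis (not along the pixel's ray), 0 where there is no reading), "mtx" (3x3 intrinsics, pixels), "D" ([k1, k2, p1, p2, k3] as OpenCV has them; the pictures are not rectified), "camera_from_world" (4x4, takes a point from world to camera coordinates). Camera axes: x right, y up, looking along -z (the intrinsics and any distortion apply to the point x, -y, -z); pixel columns grow to the right and rows downward; lengths in m; the calibration is good to about 2 mm. A picture is of the moment at which its call begins.
- close_job(): hands the job in, once; it reports no verdict.
The state is a dict: "clock": time; "joint_pos": joint angles; "qvel": joint speeds; "tau": joint torques, N m; "tool_pos": TCP position; "orientation": TCP orientation; "force": force on the tool from outside, world axes, zero at the start; "moment": the same for the moment, N m; "opening": finger opening in m.
Only numpy, scipy, OpenCV 4.12 (cv2) and the standard library are available. Lean on these libraries where they do the work, as an engineer would, in place of code of your own. Each camera call takes 0.05 s, during which the arm holds its last target.

## Working session

There is one attempt and no reset: what is moved stays moved. The work goes in short steps, Python scripts to look and compute and a tool call to move; the robot and the scene stay as the last step left them, time stands still between calls to the robot, and variables do not carry over. Pictures are saved under pics/ and viewed, and the job is handed in when it is done.

Besides the shell and the picture viewer there is one more tool, called as name(argument=value, ...) on one line, values as JSON. play_rows: Moves the arm, as the interface text tells. Its arguments: {"type":"object","properties":{"series":{"type":"array"}},"required":["series"]}

```bash
mkdir -p pics; ls
python3 - <<'E'
from plant import *
import cv2,numpy as np
print(get_obs())
for n in("side","top"):
    s=snapshot(n); cv2.imwrite(f"pics/{n}0.png",s["frame"][:,:,::-1]); print(n,s["mtx"],s["D"],s["camera_from_world"])
    np.savez(f"{n}0.npz",**s)
E
```

```text
pics
{'clock': 0.0, 'joint_pos': array([ 9.08773479e+01,  2.05917145e+01,  6.33607319e-01, -2.17802951e-02,
       -7.01370162e+01, -1.65055366e+01]), 'qvel': array([-0.01431007,  0.03851063, -0.01406283, -0.03346673,  0.02400827,
       -0.04837589]), 'tau': array([-4.08408696e-04, -5.82718670e+01,  2.93047410e+01,  6.99748859e+00,
        6.86637824e-03, -1.49787202e-04]), 'tool_pos': array([0.181762  , 0.64965952, 0.29121297]), 'orientation': array([ 1.79902979e+02, -7.39706443e-03, -1.56355998e+01]), 'force': array([-1.1601977 , -0.42757061,  0.45873098]), 'moment': array([ 0.06424443, -0.02103819, -0.01099497]), 'opening': 0.08736871508806922}
side [[366.27599968   0.         320.77840187]
 [  0.         366.27599968 199.38166825]
 [  0.           0.           1.        ]] [-0.04702299  0.          0.          0.          0.        ] [[ 9.97678489e-01 -6.80956140e-02 -7.86841333e-04 -5.41356264e-01]
 [ 3.96383782e-02  5.71274734e-01  8.19801181e-01 -9.76416025e-02]
 [-5.53753623e-02 -8.17929193e-01  5.72647714e-01 -9.88866946e-01]
 [ 0.00000000e+00  0.00000000e+00  0.00000000e+00  1.00000000e+00]]
top [[433.80738023   0.         318.06095373]
 [  0.         433.80738023 199.32760712]
 [  0.           0.           1.        ]] [-0.0536035  0.         0.         0.         0.       ] [[ 0.01724712 -0.99977331 -0.01248464  0.02968731]
 [ 0.99598251  0.01608167  0.0880921  -0.58020234]
 [-0.08787136 -0.01395382  0.99603409 -1.15745778]
 [ 0.          0.          0.          1.        ]]
```

View pics/top0.png

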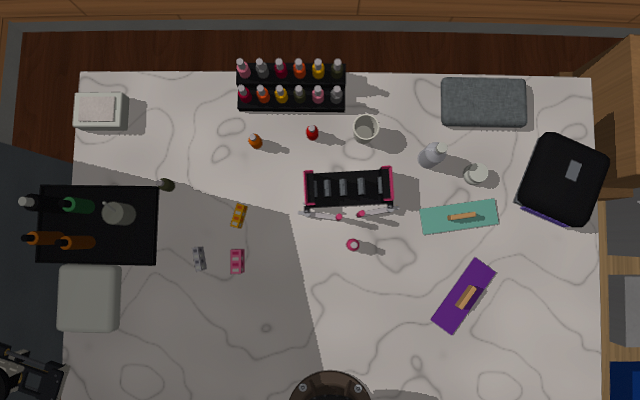

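View pics/side0.png

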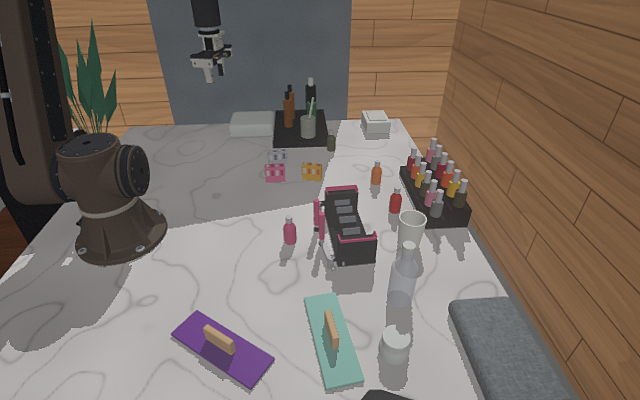

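```bash
cat > h.py <<'E'
import cv2,numpy as np
def load(n): return dict(np.load(n+".npz"))
def snap(n,name):
    from plant import snapshot
    s=snapshot(n); np.savez(name+".npz",**s); cv2.imwrite(f"pics/{name}.png",s["frame"][:,:,::-1]); return s
def crop(s,u0,v0,u1,v1,k,name):
    c=s["frame"][v0:v1,u0:u1,::-1]; cv2.imwrite(f"pics/{name}.png",cv2.resize(c,None,fx=k,fy=k,interpolation=cv2.INTER_CUBIC))
def ray(s,uv):
    p=cv2.undistortPoints(np.array(uv,float).reshape(-1,1,2),s["mtx"],s["D"]).reshape(-1,2)
    d=np.c_[p[:,0],-p[:,1],-np.ones(len(p))]
    T=s["camera_from_world"];R=T[:3,:3];t=T[:3,3]
    return -R.T@t, d@R
def onz(s,uv,z):
    o,d=ray(s,uv); k=(z-o[2])/d[:,2]; return o+d*k[:,None]
def deproj(s,uv):   # by depth map
    uv=np.array(uv).reshape(-1,2); o,d=ray(s,uv); z=s["z_map"][uv[:,1].astype(int),uv[:,0].astype(int)]
    return o+d*z[:,None]
def cloud(s):
    v,u=np.mgrid[0:400,0:640]; uv=np.c_[u.ravel(),v.ravel()]
    return deproj(s,uv).reshape(400,640,3)
def proj(s,P):
    P=np.atleast_2d(P);T=s["camera_from_world"];c=P@T[:3,:3].T+T[:3,3]
    q=np.c_[c[:,0],-c[:,1],-c[:,2]]
    return cv2.projectPoints(q,np.zeros(3),np.zeros(3),s["mtx"],s["D"])[0].reshape(-1,2)
E
python3 - <<'E'
from h import *
t=load("top0");s=load("side0")
crop(t,140,160,300,290,5,"c1"); crop(t,290,150,410,260,6,"c2"); crop(s,250,100,410,270,4,"c3")
E
```

```text
(no output)
```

View pics/c1.png

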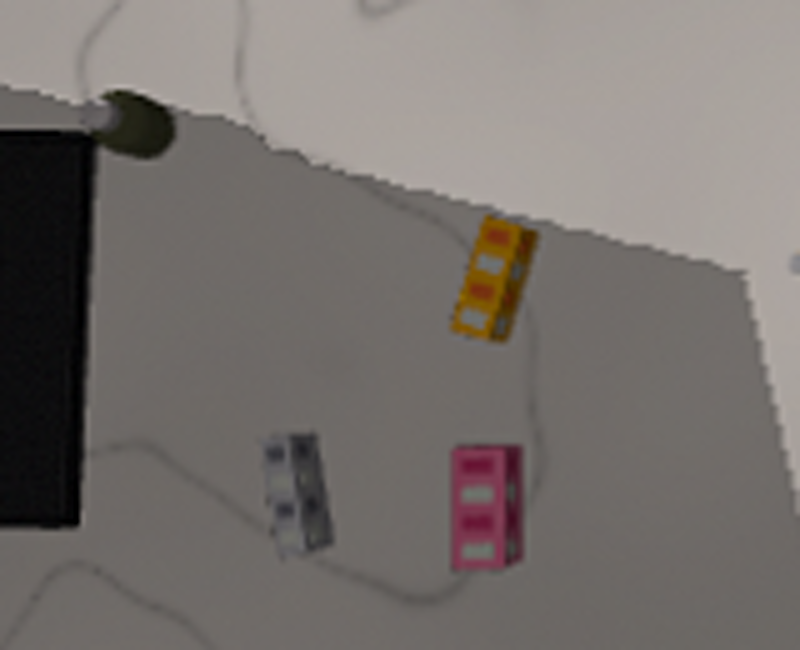

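View pics/c2.png

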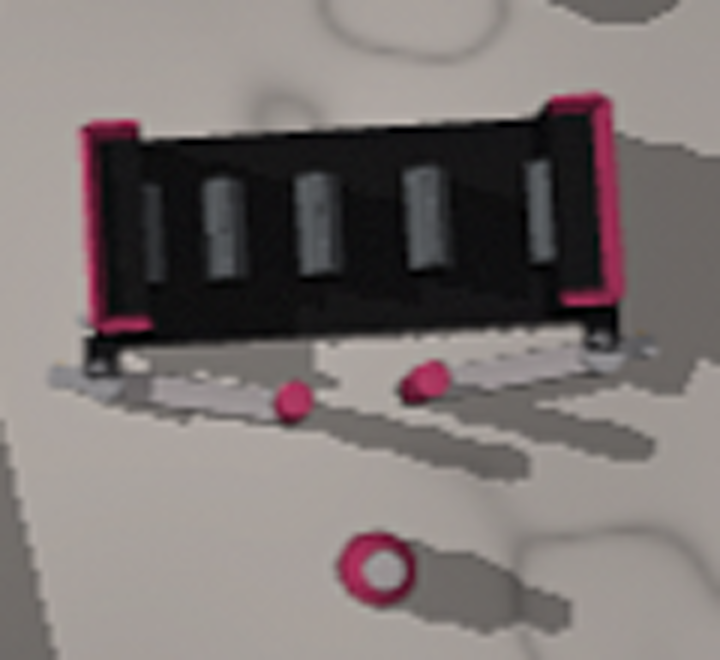

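View pics/c3.png

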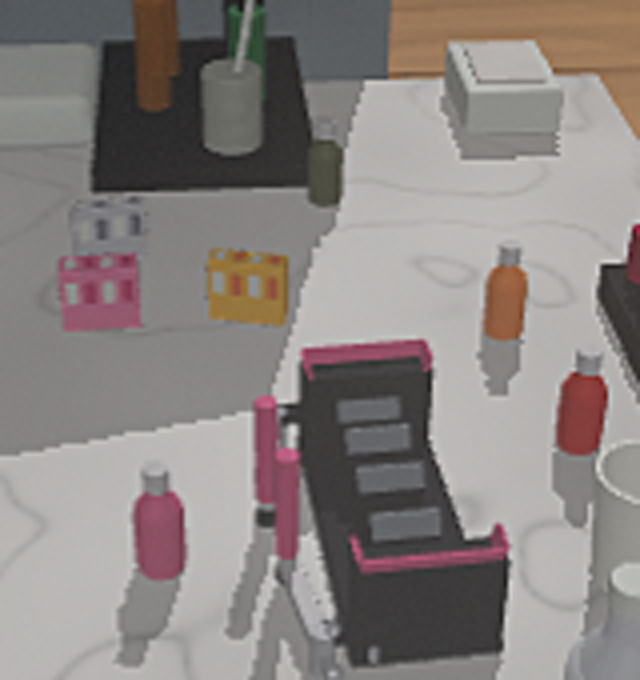

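Run:
```python
from h import *
np.set_printoptions(precision=4,suppress=True)
for n in("top0","side0"):
    s=load(n); C=cloud(s); hsv=cv2.cvtColor(s["frame"],cv2.COLOR_RGB2HSV)
    print(n,"zero",(s["z_map"]==0).mean())
    H,S,V=[hsv[...,i].astype(int) for i in range(3)]
    masks={"pink":((H>160)&(S>110)&(V>60)),"mint":((H>70)&(H<95)&(S>50)&(V>60)),"purple":((H>125)&(H<150)&(S>100)&(V>40)),"yel":((H>14)&(H<30)&(S>150)&(V>80)),"wood":((H>8)&(H<22)&(S>80)&(V>90))}
    for k,m in masks.items():
        nn,lab,st,ce=cv2.connectedComponentsWithStats(m.astype(np.uint8))
        for i in range(1,nn):
            if st[i,4]>15 and (k!="wood" or st[i,4]<3000):
                P=C[lab==i]; P=P[s["z_map"][lab==i]>0]
                if len(P)==0: continue
                if P[:,0].max()>0.95 : continue
                print(k,st[i],ce[i].round(1),"mean",P.mean(0),"p5",np.percentile(P,5,0),"p95",np.percentile(P,95,0))
```

```text
top0 zero 0.00401953125
pink [238  87  11  13  56] [243.7  93.9] mean [0.8562 0.2436 0.0756] p5 [0.8475 0.2319 0.0685] p95 [0.8699 0.2587 0.0808]
pink [312  89  12  14  91] [317.9  97.2] mean [0.8537 0.0442 0.0633] p5 [0.8459 0.0303 0.0354] p95 [0.8717 0.0596 0.0784]
pink [381 166  13  35 164] [389.5 183.1] mean [ 0.6206 -0.147   0.0798] p5 [ 0.577  -0.1553  0.0736] p95 [ 0.6633 -0.1316  0.0882]
pink [303 170  13  36 123] [306.6 187.1] mean [0.6063 0.069  0.0806] p5 [0.5619 0.0544 0.0741] p95 [0.6504 0.0763 0.0885]
pink [357 210   8   7  41] [360.4 213.3] mean [ 0.5398 -0.0713  0.0844] p5 [ 0.5347 -0.079   0.0101] p95 [ 0.5455 -0.0664  0.107 ]
pink [336 214   6   6  31] [338.5 216.4] mean [ 0.5306 -0.0145  0.0938] p5 [ 0.5242 -0.0208  0.0424] p95 [ 0.5371 -0.0089  0.1064]
pink [347 239  12  12  72] [351.8 244. ] mean [ 0.4602 -0.0521  0.0545] p5 [ 0.4471 -0.0682  0.0421] p95 [ 0.4734 -0.0406  0.0621]
pink [231 249  13  25 231] [237.  259.5] mean [0.4139 0.2509 0.0516] p5 [0.3826 0.2401 0.0218] p95 [0.4391 0.2656 0.0602]
mint [ 419  199   80   36 1782] [458.2 216.3] mean [ 0.5404 -0.3
[... 4197 characters left out ...]
239  -0.1732] p5 [-0.9861  0.0956 -0.3101] p95 [-0.078   1.5317  0.2952]
wood [302 162  20  20 293] [311.7 171.8] mean [0.5296 0.2456 0.0326] p5 [0.4987 0.2358 0.0045] p95 [0.5586 0.2577 0.0577]
wood [371 166  11  19 171] [376.  175.3] mean [0.7349 0.2052 0.035 ] p5 [0.7215 0.1978 0.0065] p95 [0.7504 0.2119 0.0622]
wood [415 172  11  16  98] [418.9 179.3] mean [0.8512 0.1332 0.0594] p5 [0.844  0.1269 0.0364] p95 [0.8622 0.1447 0.0772]
wood [325 311  14  35  61] [332.9 325. ] mean [ 0.542  -0.3532  0.0427] p5 [ 0.529  -0.3837  0.0263] p95 [ 0.5491 -0.322   0.0465]
wood [204 325  31  30 219] [217.8 337.1] mean [ 0.3217 -0.3631  0.0377] p5 [ 0.2954 -0.3827  0.0156] p95 [ 0.3497 -0.344   0.0468]
```

Run:
```python
from h import *
np.set_printoptions(precision=4,suppress=True)
P=[]
for n in("top0","side0"):
    s=load(n); C=cloud(s).reshape(-1,3); P.append(C[s["z_map"].ravel()>0])
def box(Q,nm):
    r=cv2.minAreaRect((Q[:,:2]*1000).astype(np.float32)); print(nm,len(Q),"c",np.round(r[0],1),"size",np.round(r[1],1),"ang",round(r[2],2),"z",np.percentile(Q[:,2],[2,50,98]))
for i,p in enumerate(P):
    print("cam",i)
    m=(abs(p[:,0]-.613)<.07)&(abs(p[:,1]+.04)<.14)
    a=p[m&(p[:,2]>.067)&(p[:,2]<.09)&(p[:,0]>.556)]; box(a,"rack top")
    # walls
    c=np.array([.613,-.039]);th=np.radians(3.7);R=np.array([[np.cos(th),np.sin(th)],[-np.sin(th),np.cos(th)]])
    w=p[m&(p[:,2]>.051)&(p[:,2]<.058)]; q=(w[:,:2]-c)@R.T
    k=abs(q[:,0])<.02; print("walls hist", [(int(1000*b),int(n)) for n,b in zip(*np.histogram(q[k,1],np.arange(-.1,.1,.003))) if n])
    for nm,(x,y),rr,z0,z1 in [("pink",(.412,.2515),.055,.045,.065),("yel",(.531,.253),.055,.045,.065),("silver",(.415,.345),.055,.045,.065),("cover",(.54,-.346),.13,.004,.013),("handle",(.54,-.346),.06,.036,.055),
      ("pinL",(.531,-.0145),.012,.1,.11),("pinR",(.54,-.0713),.012,.1,.11),("remover",(.67,-.27),.06,.02,.2),("jar",(.63,-.38),.06,.01,.08),("cup",(.77,-.11),.07,.01,.12),("bottle",(.46,-.053),.03,.02,.12)]:
        a=p[(np.hypot(p[:,0]-x,p[:,1]-y)<rr)&(p[:,2]>z0)&(p[:,2]<z1)]
        if len(a)>3: box(a,nm)
```

```text
cam 0
rack top 744 c [612.4 -39.2] size [ 92.  229.9] ang 4.01 z [0.0709 0.0768 0.088 ]
walls hist [(-91, 7), (-88, 12), (-45, 1), (-42, 11), (-39, 13), (-36, 13), (-33, 5), (5, 7), (8, 14), (11, 15), (14, 6), (17, 1), (47, 4), (50, 14), (53, 14), (56, 12), (59, 3), (83, 1), (86, 14)]
pink 286 c [408.5 254.8] size [61.2 29.9] ang 1.18 z [0.0482 0.0567 0.0613]
yel 218 c [530.9 253. ] size [23.1 63.7] ang 75.11 z [0.0481 0.0571 0.0615]
silver 172 c [413.9 358.5] size [61.1 17.9] ang 11.75 z [0.0455 0.0568 0.061 ]
cover 2403 c [ 539.6 -344. ] size [251.9 255.8] ang 89.68 z [0.0041 0.0081 0.0126]
handle 134 c [ 540.4 -349.3] size [13.7 68.3] ang 8.9 z [0.039  0.0448 0.0488]
pinL 25 c [531.1 -16.9] size [12.6 12.7] ang 45.15 z [0.1006 0.1034 0.1069]
pinR 28 c [541.1 -73.9] size [14.9 12.7] ang 89.67 z [0.1006 0.1027 0.1074]
remover 558 c [ 698.6 -259.8] size [54.5 50.7] ang 42.4 z [0.0259 0.1084 0.1639]
jar 462 c [ 629.4 -389.7] size [ 56.  115.8] ang 89.36 z [0.0107 0.0498 0.0558]
cup 450 c [768.6 -83.2] size [67.6 67.3] ang 23.9 z [0.0105 0.0622 0.0901]
bottle 130 c [458.8 -55.6] size [
[... 462 characters left out ...]
95 c [410.5 356.9] size [62.5 22.8] ang 9.84 z [0.0456 0.0547 0.0594]
cover 3142 c [ 531.8 -350.9] size [218.2 228.4] ang 89.65 z [0.0054 0.0085 0.0111]
handle 244 c [ 538.5 -351.1] size [14.2 69.9] ang 9.15 z [0.0377 0.0442 0.0466]
pinL 18 c [527.9 -16.3] size [11.6 13.5] ang 44.17 z [0.1007 0.1022 0.1032]
pinR 24 c [538.6 -73.9] size [16.2 13.9] ang 70.11 z [0.1007 0.1021 0.1031]
remover 1308 c [ 696.8 -273.1] size [40.5 55.9] ang 79.12 z [0.023  0.0952 0.1605]
jar 967 c [ 632. -404.] size [105.   54.7] ang 22.27 z [0.0113 0.0486 0.0524]
cup 821 c [766.6 -84.9] size [69.3 67.3] ang 73.64 z [0.0185 0.0644 0.0862]
bottle 250 c [455.9 -60.4] size [27.1 32.4] ang 78.66 z [0.0222 0.0519 0.0831]
```

Run:
```python
from h import *
np.set_printoptions(precision=2,suppress=True)
c=np.array([.6115,-.039]);th=np.radians(4.0);R=np.array([[np.cos(th),np.sin(th)],[-np.sin(th),np.cos(th)]])
for n,cc in(("top0",[.6124,-.0392]),("side0",[.6104,-.0389])):
    s=load(n); g=s["frame"].astype(int).sum(2)
    for xo in (-.012,0,.012):
        ys=np.linspace(.1,-.1,401)
        W=np.c_[np.array(cc)+np.c_[np.full(401,xo),ys]@R, np.full(401,.04)]
        uv=proj(s,W).astype(np.float32)
        v=cv2.remap(g.astype(np.float32),uv[:,0].reshape(1,-1),uv[:,1].reshape(1,-1),cv2.INTER_LINEAR)[0]
        b=(v>(v.min()+np.percentile(v,95))/2).astype(int); d=np.flatnonzero(np.diff(b))
        print(n,xo,ys[d]*1000)
```

```text
top0 -0.012 [ 88.5  87.5  63.   50.5  22.    7.5 -27.  -43.5 -82.  -92. ]
top0 0 [ 88.5  86.   63.5  49.5  22.    6.5 -27.  -43.5 -82.  -92. ]
top0 0.012 [ 63.5  49.5  22.5   6.5 -27.  -42.5 -82.  -92.5]
side0 -0.012 [ 84.5  78.   48.5  34.    4.5 -16.5 -44.5 -60.  -74. ]
side0 0 [ 85.5  77.   47.5  34.    4.  -17.5 -45.  -60.  -73. ]
side0 0.012 [ 84.   77.5  47.   33.    4.5 -16.5 -44.5 -59.5 -74. ]
```

Run:
```python
from h import *
np.set_printoptions(precision=4,suppress=True)
t=load("top0");s=load("side0")
crop(t,295,195,345,225,14,"c4"); crop(t,350,195,410,225,13,"c5");crop(s,300,230,370,280,11,"c6")
th=np.radians(4.0);R=np.array([[np.cos(th),np.sin(th)],[-np.sin(th),np.cos(th)]])
for uv in ([307,211],[307,208],[390.3,206],[391,208]):
    w=onz(t,[uv],.034)[0]; print(uv,w,R@(w[:2]-[.6124,-.0392]))
```

```text
[307, 211] [0.5467 0.0686 0.034 ] [-0.058   0.1121]
[307, 208] [0.5549 0.0688 0.034 ] [-0.0499  0.1117]
[390.3, 206] [ 0.5639 -0.1563  0.034 ] [-0.0565 -0.1135]
[391, 208] [ 0.5586 -0.1582  0.034 ] [-0.062 -0.115]
```

View pics/c4.png

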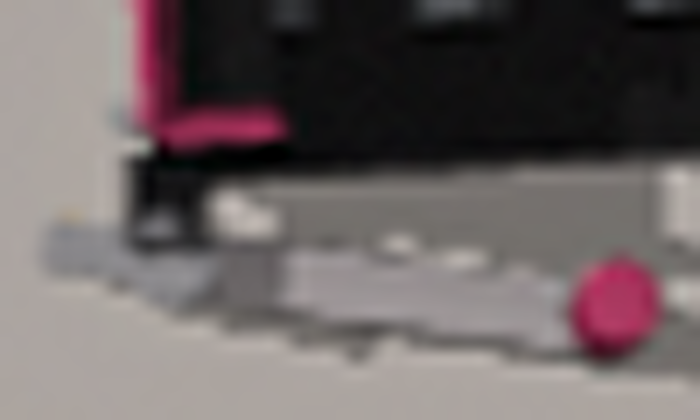

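View pics/c5.png

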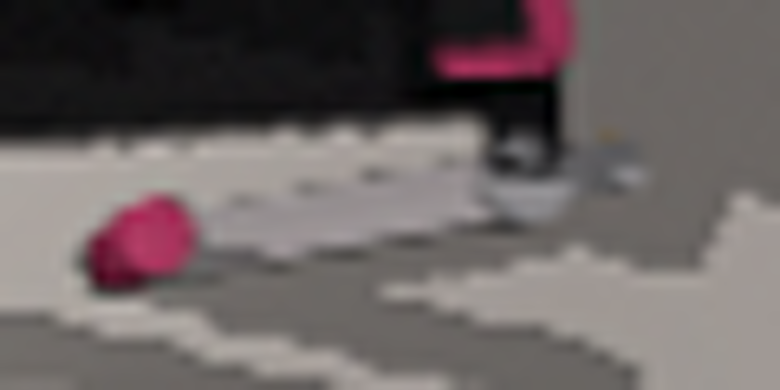

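View pics/c6.png

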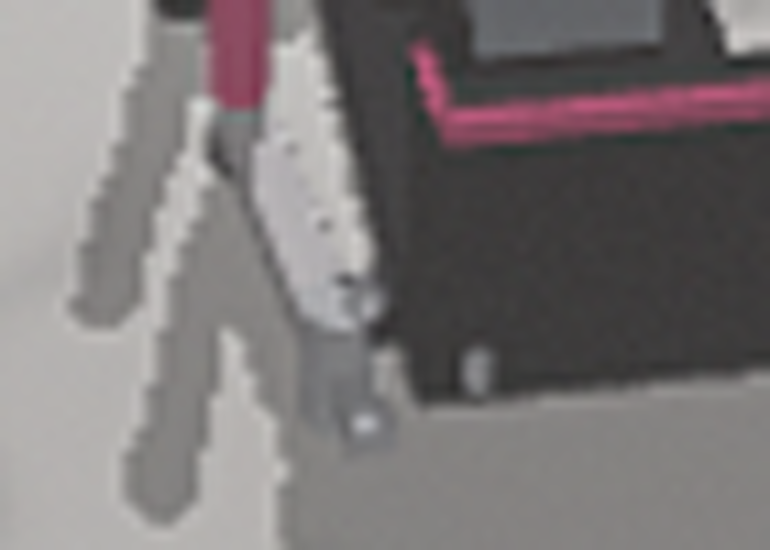

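```bash
cat >> h.py <<'E'
C0=np.array([.6115,-.039]);TH=np.radians(4.0)
def rack(x,y): # rack frame -> world xy
    return C0+np.array([np.cos(TH)*x-np.sin(TH)*y,np.sin(TH)*x+np.cos(TH)*y])
def leg(side,th):
    sg=1 if side=="L" else -1
    p=rack(-.058-.085*np.sin(th), sg*(.111-.085*np.cos(th)))
    yaw=(-101-np.degrees(th-.26)) if side=="L" else (-75+np.degrees(th-.19))
    return p,yaw
def delta(x,y,z,yaw):
    from plant import get_obs
    from scipy.spatial.transform import Rotation as Ro
    o=get_obs(); Rm=Ro.from_euler("xyz",o["orientation"],degrees=True)
    d=Rm.inv().apply(np.array([x,y,z])-o["tool_pos"])
    sp=-((yaw-o["orientation"][2]+180)%360-180)
    return np.round(d,4),round(sp,1)
def st():
    from plant import get_obs
    o=get_obs(); print("t",round(o["clock"],2),"tcp",o["tool_pos"].round(4),"rpy",o["orientation"].round(2),"F",o["force"].round(1),"open",round(o["opening"],4),"j",o["joint_pos"].round(0))
E
python3 - <<'E'
from h import *
p,yaw=leg("L",.26); print(p,yaw); print(delta(*p,.2,yaw))
E
```

```text
[ 0.52982972 -0.01578363] -101.0
(array([0.5145, 0.5469, 0.0922]), np.float64(85.4))
```

play_rows(series=[[60,0.514,0.547,0,85],[60,0.514,0.547,0,85],[60,0.514,0.547,0,85],[60,0.514,0.547,0,85],[60,0.514,0.547,0,85],[60,0.514,0.547,0,85],[60,0.514,0.547,0,85],[60,0.514,0.547,0,85],[60,0.514,0.547,0,85],[60,0.514,0.547,0,85]])

```text
clock: 1.1
tool_pos: [0.4137, 0.2049, 0.2923]
orientation: [-180.0, 0.0, -100.9]
force: [0.9, 0.9, -0.3]
opening: 0.0524
```

Run:
```python
from h import *
st()
p,yaw=leg("L",.26); print(p,yaw); print(delta(*p,.2,yaw))
```

```text
t 1.1 tcp [0.4137 0.2049 0.2923] rpy [-1.7999e+02  2.0000e-02 -1.0095e+02] F [ 0.9  0.9 -0.3] open 0.0524 j [ 51.  -0. -25.  -0. -65. -62.]
[ 0.52982972 -0.01578363] -101.0
(array([ 0.1946, -0.1559,  0.0922]), np.float64(0.1))
```

play_rows(series=[[60,0.19,-0.155,0.09,0],[60,0.19,-0.155,0.09,0],[60,0.19,-0.155,0.09,0],[60,0.19,-0.155,0.09,0],[60,0.19,-0.155,0.09,0],[60,0.19,-0.155,0.09,0],[60,0.19,-0.155,0.09,0],[60,0.19,-0.155,0.09,0],[60,0.19,-0.155,0.09,0]])

```text
clock: 2.0
tool_pos: [0.5306, -0.0075, 0.2028]
orientation: [-180.0, 0.0, -100.6]
force: [0.0, -0.3, -0.0]
opening: 0.0524
```

Run:
```python
from h import *
st()
p,yaw=leg("L",.26); print(p,yaw); print(delta(*p,.126,yaw))
s=snap("side","s1"); t=snap("top","t1"); crop(s,250,120,410,270,4,"s1c")
```

```text
t 2.0 tcp [ 0.5306 -0.0075  0.2028] rpy [-1.7995e+02  3.0000e-02 -1.0056e+02] F [ 0.  -0.3 -0. ] open 0.0524 j [ 20.  11. -25.  -0. -54. -31.]
[ 0.52982972 -0.01578363] -101.0
(array([ 0.0084, -0.0007,  0.0768]), np.float64(0.4))
```

View pics/s1c.png

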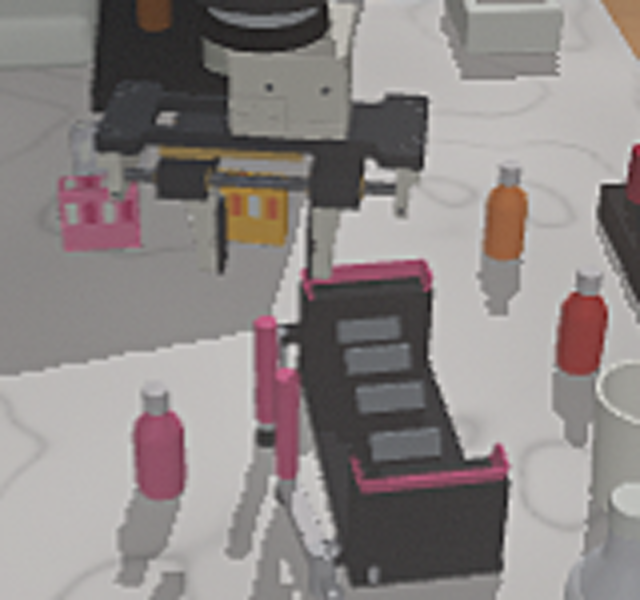

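View pics/t1.png

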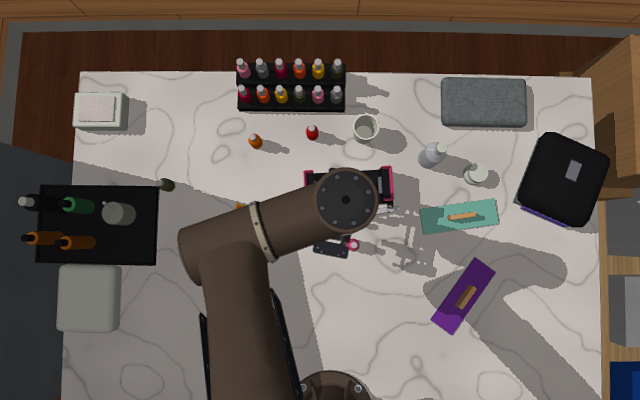

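play_rows(series=[[60,0.008,0,0,0],[60,0.008,0,0,0],[60,0.008,0,0.03,0],[60,0.008,0,0.05,0],[60,0.008,0,0.077,0],[40,0.008,0,0.077,0],[32,0.008,0,0.077,0],[32,0.008,0,0.077,0],[32,0.008,0,0.077,0]])

```text
clock: 3.0
tool_pos: [0.53, -0.0161, 0.1266]
orientation: [-179.9, 0.1, -100.6]
force: [-0.1, -0.2, -0.7]
opening: 0.0297
```

Run:
```python
from h import *
st()
s=snap("side","s2"); crop(s,250,120,410,270,4,"s2c")
for th in np.arange(.26,1.75,.1):
    p,yaw=leg("L",th); print(round(th,2),*delta(*p,.126,yaw))
```

```text
t 3.0 tcp [ 0.53   -0.0161  0.1266] rpy [-1.7988e+02  6.0000e-02 -1.0062e+02] F [-0.1 -0.2 -0.7] open 0.0297 j [ 19.  17. -30.   0. -43. -30.]
0.26 [-0.0003  0.0001  0.0004] 0.4
0.36 [-0.0008  0.0086  0.0004] 6.1
0.46 [-0.0021  0.017   0.0004] 11.8
0.56 [-0.0043  0.0252  0.0003] 17.6
0.66 [-0.0072  0.0332  0.0003] 23.3
0.76 [-0.0109  0.0408  0.0003] 29.0
0.86 [-0.0154  0.048   0.0003] 34.8
0.96 [-0.0206  0.0548  0.0003] 40.5
1.06 [-0.0264  0.061   0.0003] 46.2
1.16 [-0.0328  0.0665  0.0003] 51.9
1.26 [-0.0398  0.0714  0.0003] 57.7
1.36 [-0.0471  0.0756  0.0003] 63.4
1.46 [-0.0549  0.0791  0.0003] 69.1
1.56 [-0.063   0.0817  0.0003] 74.9
1.66 [-0.0713  0.0835  0.0003] 80.6
```

View pics/s2c.png

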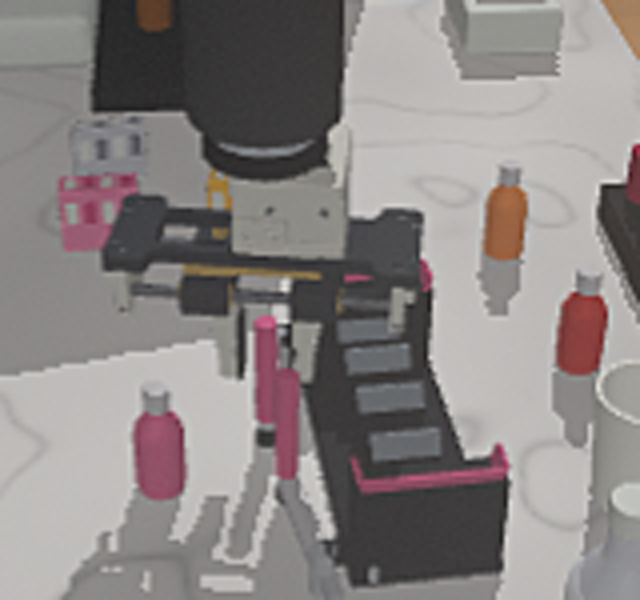

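play_rows(series=[[32,-0.001,0.009,0,6],[32,-0.002,0.017,0,12],[32,-0.004,0.025,0,17.5],[32,-0.007,0.033,0,23],[32,-0.011,0.041,0,29],[32,-0.015,0.048,0,35],[32,-0.021,0.055,0,40.5],[32,-0.026,0.061,0,46],[32,-0.033,0.0665,0,52],[32,-0.04,0.0715,0,57.5]])

```text
clock: 4.05
tool_pos: [0.466, 0.0361, 0.1258]
orientation: [-180.0, 0.0, -158.4]
force: [-0.9, -2.9, 0.1]
opening: 0.0281
```

Run:
```python
from h import *
st()
s=snap("side","s3"); crop(s,250,120,410,270,4,"s3c")
for th in np.arange(1.26,1.85,.1):
    p,yaw=leg("L",th); print(round(th,2),*delta(*p,.126,yaw))
```

```text
t 4.05 tcp [0.466  0.0361 0.1258] rpy [-1.7999e+02  2.0000e-02 -1.5839e+02] F [-0.9 -2.9  0.1] open 0.0281 j [ 29.  12. -37.   0. -41. -97.]
1.26 [-0.0008 -0.0011 -0.0002] -0.4
1.36 [-0.0012  0.0074 -0.0002] 5.3
1.46 [-0.0024  0.0158 -0.0002] 11.1
1.56 [-0.0044  0.0241 -0.0002] 16.8
1.66 [-0.0072  0.0321 -0.0002] 22.5
1.76 [-0.0109  0.0398 -0.0002] 28.3
```

View pics/s3c.png

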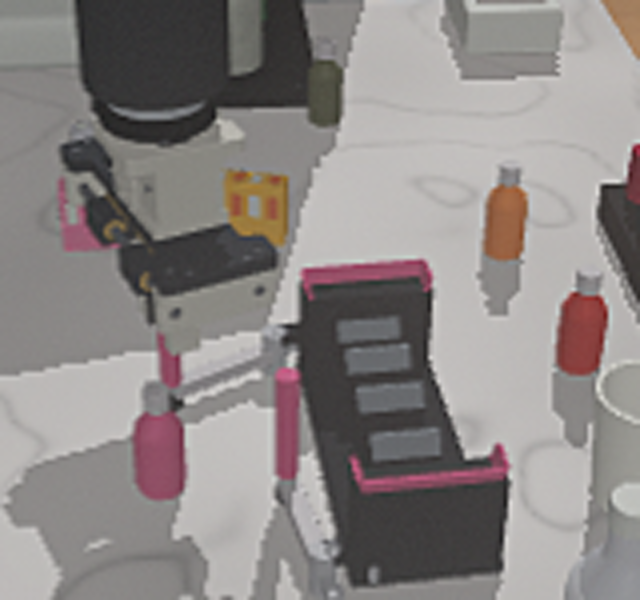

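play_rows(series=[[32,-0.001,0.007,0,5],[32,-0.002,0.015,0,11],[32,-0.004,0.024,0,17],[32,-0.006,0.029,0,20],[32,-0.007,0.032,0,22],[32,-0.007,0.032,0,22]])

```text
clock: 4.7
tool_pos: [0.4614, 0.0689, 0.1258]
orientation: [180.0, 0.1, 180.0]
force: [-1.0, 0.5, -0.2]
opening: 0.0275
```

Run:
```python
from h import *
st()
s=snap("side","s4"); crop(s,250,120,410,270,4,"s4c")
```

```text
t 4.7 tcp [0.4614 0.0689 0.1258] rpy [1.7996e+02 7.0000e-02 1.7998e+02] F [-1.   0.5 -0.2] open 0.0275 j [  33.   12.  -37.    0.  -41. -123.]
```

View pics/s4c.png

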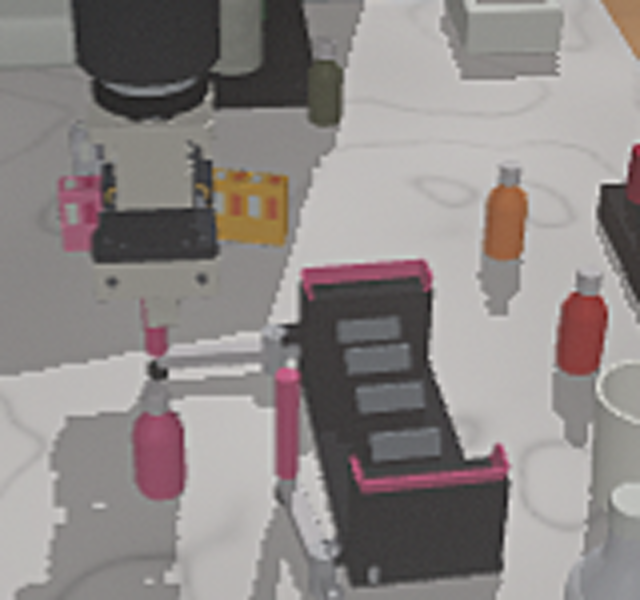

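play_rows(series=[[60,0,0,0,0],[60,0,0,0,0],[60,0,0,-0.03,0],[60,0,0,-0.075,0],[60,0,0,-0.075,0],[60,0,0,-0.075,0]])

```text
clock: 5.35
tool_pos: [0.4614, 0.0686, 0.2013]
orientation: [179.9, 0.1, 179.9]
force: [-0.4, -0.5, -0.5]
opening: 0.0522
```

Run:
```python
from h import *
np.set_printoptions(precision=4,suppress=True)
st()
s=snap("side","s5"); t=snap("top","t5")
C=cloud(s); hsv=cv2.cvtColor(s["frame"],cv2.COLOR_RGB2HSV)
m=(hsv[...,0]>160)&(hsv[...,1]>110)&(hsv[...,2]>60)&(C[...,0]<.56)&(abs(C[...,1])<.13)
nn,lab,sts,ce=cv2.connectedComponentsWithStats(m.astype(np.uint8))
for i in range(1,nn):
    if sts[i,4]>15: P=C[lab==i]; print(sts[i],np.median(P,0),np.percentile(P,95,0))
print("expected pin at 1.6:",leg("L",1.6))
p,y=leg("R",.19); print(p,y,delta(*p,.2,y))
```

```text
t 5.35 tcp [0.4614 0.0686 0.2013] rpy [179.9    0.14 179.89] F [-0.4 -0.5 -0.5] open 0.0522 j [  33.    6.  -32.   -0.  -52. -123.]
[286 184   5  25 103] [0.4554 0.0587 0.0689] [0.4602 0.063  0.1022]
[319 212   6  28 112] [ 0.5385 -0.0801  0.0711] [ 0.543  -0.0714  0.103 ]
[284 223  12  21 212] [ 0.4582 -0.0681  0.0412] [ 0.4711 -0.0601  0.0613]
expected pin at 1.6: (array([0.461 , 0.0642]), np.float64(-177.7763445475303))
[ 0.5395 -0.0716] -75.0 (array([-0.0794, -0.1396, -0.0004]), np.float64(-105.1))
```

View pics/t5.png

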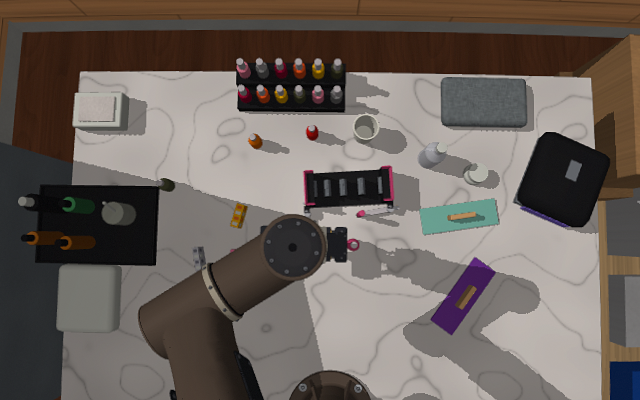

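play_rows(series=[[60,-0.079,-0.14,0,-105],[60,-0.079,-0.14,0,-105],[60,-0.079,-0.14,0,-105],[60,-0.079,-0.14,0,-105],[60,-0.079,-0.14,0,-105],[60,-0.079,-0.14,0,-105],[60,-0.079,-0.14,0,-105],[60,-0.079,-0.14,0,-105],[60,-0.079,-0.14,0,-105],[60,-0.079,-0.14,0,-105]])

```text
clock: 6.45
tool_pos: [0.5389, -0.0719, 0.1986]
orientation: [179.8, -0.1, -97.7]
force: [0.8, 0.6, -0.2]
opening: 0.0529
```

play_rows(series=[[60,0,0,0,-20],[60,0,0,0,-20],[60,0,0,0,-20],[60,0,0,0,-20],[60,0,0,0,-20]])

```text
clock: 6.95
tool_pos: [0.5392, -0.0718, 0.1992]
orientation: [179.9, 0.0, -78.2]
force: [0.8, 0.6, -0.7]
opening: 0.0528
```

Run:
```python
from h import *
st()
p,y=leg("R",.19); print(p,y,delta(*p,.126,y))
```

```text
t 6.95 tcp [ 0.5392 -0.0718  0.1992] rpy [179.89   0.   -78.18] F [ 0.8  0.6 -0.7] open 0.0528 j [ 13.  13. -23.  -0. -54.  -1.]
[ 0.53954775 -0.07162826] -75.0 (array([-0.0001, -0.0005,  0.0732]), np.float64(-3.2))
```

play_rows(series=[[60,0,0,0.03,-3],[60,0,0,0.073,-3],[60,0,0,0.073,-3],[40,0,0,0.073,-3],[32,0,0,0.073,-3],[32,0,0,0.073,-3],[32,0,0,0.073,-3]])

```text
clock: 7.65
tool_pos: [0.5403, -0.0716, 0.1287]
orientation: [-179.9, -0.0, -75.1]
force: [-0.5, 1.0, -0.4]
opening: 0.0298
```

Run:
```python
from h import *
st()
s=snap("side","s6"); crop(s,250,120,410,270,4,"s6c")
for th in np.arange(.19,1.75,.1):
    p,yaw=leg("R",th); print(round(th,2),*delta(*p,.126,yaw))
```

```text
t 7.65 tcp [ 0.5403 -0.0716  0.1287] rpy [-1.7985e+02 -1.0000e-02 -7.5080e+01] F [-0.5  1.  -0.4] open 0.0298 j [ 13.  18. -28.   0. -44.   2.]
0.19 [-0.0001  0.0006  0.0024] -0.1
0.29 [0.0003 0.0091 0.0024] -5.8
0.39 [0.0015 0.0175 0.0024] -11.5
0.49 [0.0036 0.0257 0.0023] -17.3
0.59 [0.0066 0.0337 0.0023] -23.0
0.69 [0.0102 0.0414 0.0023] -28.7
0.79 [0.0147 0.0486 0.0023] -34.5
0.89 [0.0198 0.0554 0.0023] -40.2
0.99 [0.0256 0.0616 0.0023] -45.9
1.09 [0.032  0.0672 0.0023] -51.6
1.19 [0.0389 0.0721 0.0022] -57.4
1.29 [0.0463 0.0764 0.0022] -63.1
1.39 [0.054  0.0799 0.0022] -68.8
1.49 [0.0621 0.0825 0.0022] -74.6
1.59 [0.0704 0.0844 0.0022] -80.3
1.69 [0.0788 0.0854 0.0022] -86.0
```

View pics/s6c.png

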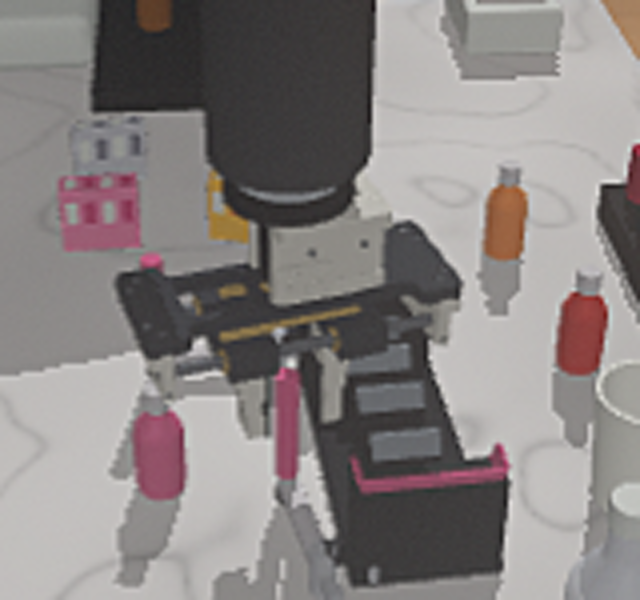

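play_rows(series=[[32,0,0.009,0.002,-6],[32,0.001,0.0175,0.002,-11.5],[32,0.003,0.0255,0.002,-17],[32,0.006,0.0335,0.002,-23],[32,0.01,0.041,0.002,-29],[32,0.014,0.0485,0.002,-34.5],[32,0.019,0.0555,0.002,-40],[32,0.025,0.0615,0.002,-46],[32,0.031,0.067,0.002,-51.5],[32,0.038,0.072,0.002,-57.5]])

```text
clock: 8.7
tool_pos: [0.4797, -0.1269, 0.1258]
orientation: [-180.0, -0.0, -17.3]
force: [-1.4, 3.5, 0.4]
opening: 0.0284
```

Run:
```python
from h import *
st()
s=snap("side","s7"); crop(s,250,120,410,270,4,"s7c")
for th in np.arange(1.19,1.75,.1):
    p,yaw=leg("R",th); print(round(th,2),*delta(*p,.126,yaw))
```

```text
t 8.7 tcp [ 0.4797 -0.1269  0.1258] rpy [-1.7996e+02 -4.0000e-02 -1.7350e+01] F [-1.4  3.5  0.4] open 0.0284 j [  8.  14. -34.  -0. -42.  65.]
1.19 [ 0.0012 -0.0003 -0.0003] 0.7
1.29 [ 0.0015  0.0082 -0.0003] -5.0
1.39 [ 0.0026  0.0166 -0.0003] -10.8
1.49 [ 0.0046  0.0249 -0.0003] -16.5
1.59 [ 0.0074  0.0329 -0.0003] -22.2
1.69 [ 0.011   0.0406 -0.0003] -27.9
```

View pics/s7c.png

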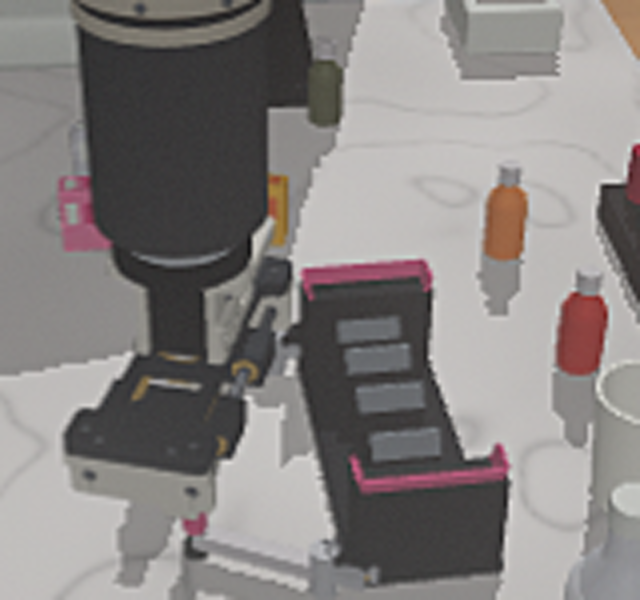

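play_rows(series=[[32,0.001,0.008,0,-5],[32,0.002,0.0165,0,-11],[32,0.004,0.025,0,-16.5],[32,0.006,0.03,0,-20],[32,0.008,0.035,0,-24],[32,0.008,0.035,0,-24]])

```text
clock: 9.35
tool_pos: [0.4772, -0.163, 0.1256]
orientation: [180.0, -0.0, 6.3]
force: [-0.2, 0.2, 0.5]
opening: 0.0279
```

play_rows(series=[[60,0,0,0,0],[60,0,0,0,0],[60,0,0,-0.03,0],[60,0,0,-0.08,0],[60,0,0,-0.12,0],[60,0,0,-0.12,0],[60,0,0,-0.12,0]])

```text
clock: 10.05
tool_pos: [0.4772, -0.1624, 0.2463]
orientation: [-180.0, -0.2, 6.4]
force: [-0.6, -0.7, -1.0]
opening: 0.0529
```

Run:
```python
from h import *
np.set_printoptions(precision=4,suppress=True)
st()
s=snap("side","s8"); crop(s,250,150,410,280,4,"s8c")
C=cloud(s); hsv=cv2.cvtColor(s["frame"],cv2.COLOR_RGB2HSV)
m=(hsv[...,0]>160)&(hsv[...,1]>110)&(hsv[...,2]>60)&(C[...,0]<.56)&(abs(C[...,1])<.2)
nn,lab,sts,ce=cv2.connectedComponentsWithStats(m.astype(np.uint8))
for i in range(1,nn):
    if sts[i,4]>15: P=C[lab==i]; print(sts[i],np.median(P,0),np.percentile(P,95,0))
print(leg("L",1.6),leg("R",1.6))
# next: pink plate approach
```

```text
t 10.05 tcp [ 0.4772 -0.1624  0.2463] rpy [-179.99   -0.16    6.36] F [-0.6 -0.7 -1. ] open 0.0529 j [  4.   6. -24.  -0. -59.  93.]
[284 223  15  44 252] [ 0.4656 -0.0711  0.0538] [ 0.4764 -0.0601  0.1019]
(array([0.461 , 0.0642]), np.float64(-177.7763445475303)) (array([ 0.4768, -0.1622]), np.float64(5.787049113446088))
```

View pics/s8c.png

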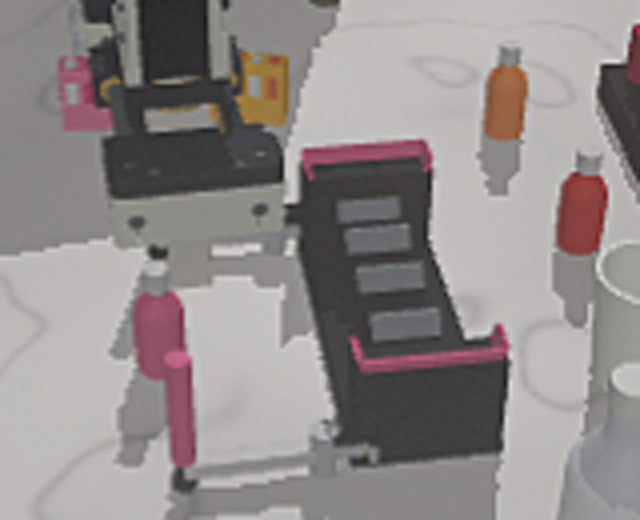

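Run:
```python
from h import *
print(delta(.407,.254,.2,-89))
```

```text
(array([-0.0229, -0.4215,  0.0452]), np.float64(95.4))
```

play_rows(series=[[100,-0.023,-0.42,0.02,85],[100,-0.023,-0.42,0.02,85],[100,-0.023,-0.42,0.02,85],[100,-0.023,-0.42,0.02,85],[100,-0.023,-0.42,0.02,85],[100,-0.023,-0.42,0.02,85],[100,-0.023,-0.42,0.02,85],[100,-0.023,-0.42,0.02,85],[100,-0.023,-0.42,0.02,85],[100,-0.023,-0.42,0.02,85]])

```text
clock: 11.1
tool_pos: [0.4057, 0.2536, 0.2237]
orientation: [179.9, -0.1, -67.9]
force: [1.0, -0.4, 0.3]
opening: 0.0876
```

play_rows(series=[[100,0,0,0,9],[100,0,0,0,9],[100,0,0,0,9],[100,0,0,0,9]])

```text
clock: 11.5
tool_pos: [0.407, 0.2512, 0.2247]
orientation: [179.9, -0.0, -76.5]
force: [0.0, -0.8, -0.0]
opening: 0.0876
```

Run:
```python
from h import *
st(); print(delta(.407,.254,.083,-89))
t=snap("top","t9"); s=snap("side","s9"); crop(t,290,150,410,260,6,"t9c"); crop(s,240,50,400,210,4,"s9c")
C=cloud(t); hsv=cv2.cvtColor(t["frame"],cv2.COLOR_RGB2HSV)
m=(hsv[...,0]>160)&(hsv[...,1]>110)&(hsv[...,2]>60)&(C[...,0]<.56)&(abs(C[...,1])<.2)
nn,lab,sts,ce=cv2.connectedComponentsWithStats(m.astype(np.uint8))
for i in range(1,nn):
    if sts[i,4]>10: P=C[lab==i]; P=P[P[:,2]>.098]; print(sts[i],len(P),P.mean(0) if len(P) else 0)
```

```text
t 11.5 tcp [0.407  0.2512 0.2247] rpy [ 1.7995e+02 -4.0000e-02 -7.6480e+01] F [ 0.  -0.8 -0. ] open 0.0876 j [ 55.   5. -29.  -0. -56. -42.]
(array([-0.0029, -0.0008,  0.1417]), np.float64(12.5))
[390 237  11   6  50] 30 [ 0.47301151 -0.16349441  0.10323175]
[347 239  12  12  72] 1 [0.47565197 0.02286025 1.20434929]
[304 242   7   6  27] 25 [0.45688574 0.06454177 0.10346286]
```

View pics/t9c.png

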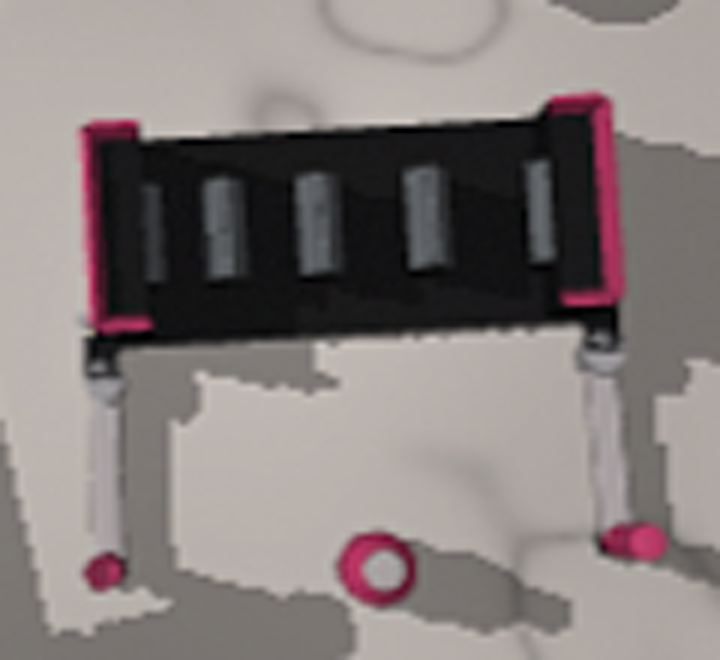

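View pics/s9c.png

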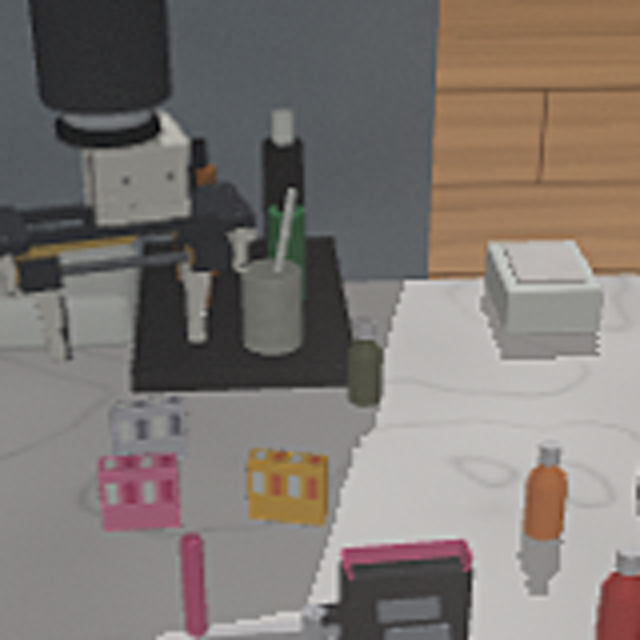

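play_rows(series=[[100,-0.003,-0.001,0,8],[100,-0.003,-0.001,0.02,12.5],[100,-0.003,-0.001,0.05,12.5],[100,-0.003,-0.001,0.05,12.5]])

```text
clock: 12.0
tool_pos: [0.4061, 0.2531, 0.1724]
orientation: [179.8, -0.2, -89.1]
force: [0.4, -0.6, -0.6]
opening: 0.0877
```

Run:
```python
from h import *
st(); print(delta(.407,.254,.083,-89))
s=snap("side","s10"); crop(s,220,90,360,200,5,"s10c")
```

```text
t 12.0 tcp [0.4061 0.2531 0.1724] rpy [179.77  -0.23 -89.13] F [ 0.4 -0.6 -0.6] open 0.0877 j [ 56.   9. -33.  -0. -49. -55.]
(array([-0.0013, -0.0013,  0.0894]), np.float64(-0.1))
```

View pics/s10c.png

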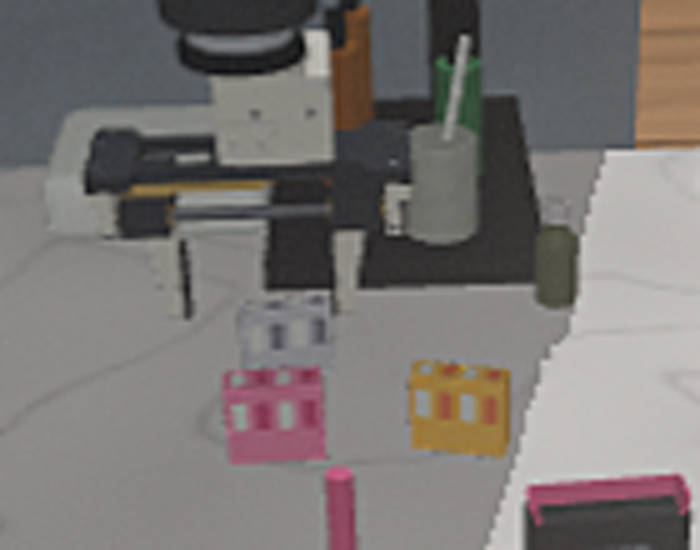

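play_rows(series=[[100,-0.001,-0.001,0.03,0],[100,-0.001,-0.001,0.05,0],[100,-0.001,-0.001,0.07,0],[100,-0.001,-0.001,0.089,0],[100,-0.001,-0.001,0.089,0]])

```text
clock: 12.55
tool_pos: [0.4082, 0.2557, 0.0856]
orientation: [179.9, -0.1, -89.1]
force: [1.0, -0.5, -0.3]
opening: 0.0875
```

Run:
```python
from h import *
st(); print(delta(.407,.254,.083,-89))
s=snap("side","s11"); crop(s,220,90,360,200,5,"s11c")
```

```text
t 12.55 tcp [0.4082 0.2557 0.0856] rpy [ 1.7992e+02 -1.1000e-01 -8.9090e+01] F [ 1.  -0.5 -0.3] open 0.0875 j [ 56.  17. -38.   0. -36. -55.]
(array([0.0016, 0.0013, 0.0026]), np.float64(-0.1))
```

View pics/s11c.png

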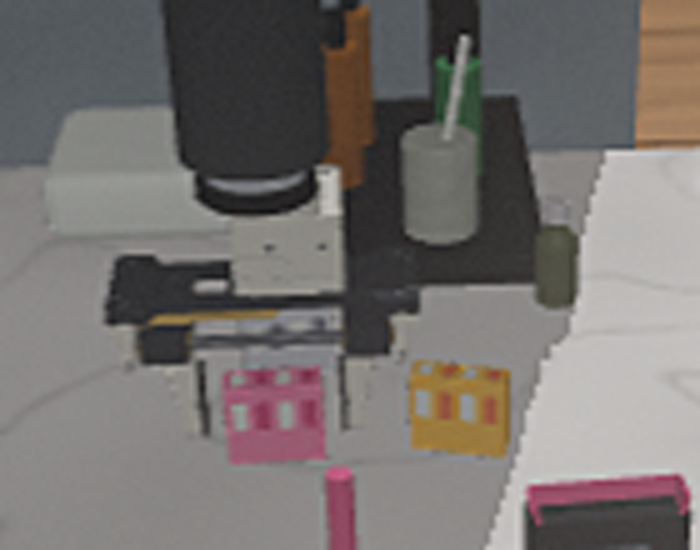

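play_rows(series=[[50,0.001,0.001,0.002,0],[50,0.001,0.001,0.002,0],[50,0.001,0.001,0.002,0],[50,0.001,0.001,0.002,0],[50,0.001,0.001,-0.04,0],[50,0.001,0.001,-0.08,0],[50,0.001,0.001,-0.09,0],[50,0.001,0.001,-0.09,0]])

```text
clock: 13.4
tool_pos: [0.4078, 0.256, 0.178]
orientation: [-179.9, 0.2, -89.1]
force: [0.9, -0.9, -1.5]
opening: 0.0638
```

Run:
```python
from h import *
st(); p=rack(0,-.0125); print(p,delta(*p,.19,-86))
s=snap("side","s12"); crop(s,220,70,360,200,5,"s12c")
C=cloud(s); hsv=cv2.cvtColor(s["frame"],cv2.COLOR_RGB2HSV)
m=(hsv[...,0]>160)&(hsv[...,1]>80)&(hsv[...,2]>60)&(C[...,0]<.46)&(C[...,1]>.15)
P=C[m]; print(np.percentile(P,[3,50,97],axis=0))
```

```text
t 13.4 tcp [0.4078 0.256  0.178 ] rpy [-179.85    0.21  -89.1 ] F [ 0.9 -0.9 -1.5] open 0.0638 j [ 56.   9. -32.   0. -49. -55.]
[ 0.61237196 -0.05146955] (array([ 0.3106, -0.1997, -0.0126]), np.float64(-3.1))
[[0.37757781 0.23841576 0.09754587]
 [0.40882059 0.24240922 0.12840468]
 [0.4390942  0.2619103  0.15125424]]
```

View pics/s12c.png

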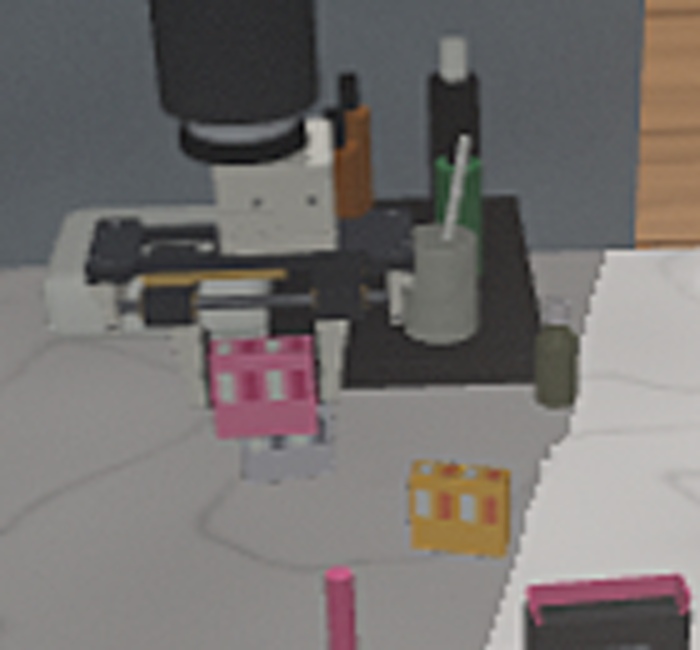

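play_rows(series=[[50,0,0,-0.03,0],[50,0.1,-0.065,-0.03,-1],[50,0.308,-0.2,-0.03,-3],[50,0.308,-0.2,-0.03,-3],[50,0.308,-0.2,-0.03,-3],[50,0.308,-0.2,-0.03,-3],[50,0.308,-0.2,-0.03,-3],[50,0.308,-0.2,-0.03,-3],[50,0.308,-0.2,-0.03,-3],[50,0.308,-0.2,-0.03,-3]])

```text
clock: 14.45
tool_pos: [0.6121, -0.0521, 0.203]
orientation: [179.7, -0.0, -86.3]
force: [-0.8, 0.3, -1.9]
opening: 0.0639
```

play_rows(series=[[50,0,0,0,0],[50,0,0,0,0]])

```text
clock: 14.65
tool_pos: [0.6112, -0.0488, 0.2052]
orientation: [179.9, 0.0, -86.1]
force: [-0.2, 0.1, -1.6]
opening: 0.0638
```

Run:
```python
from h import *
st(); p=rack(0,-.0125); print(p,delta(p[0],p[1]+.0015,.15,-86))
s=snap("side","s13"); crop(s,280,110,420,270,4,"s13c")
C=cloud(s); hsv=cv2.cvtColor(s["frame"],cv2.COLOR_RGB2HSV)
m=(hsv[...,0]>160)&(hsv[...,1]>80)&(hsv[...,2]>60)&(C[...,0]<.7)&(abs(C[...,1]+.05)<.04)&(C[...,2]>.11)
P=C[m]; print(np.percentile(P,[3,50,97],axis=0))
```

```text
t 14.65 tcp [ 0.6112 -0.0488  0.2052] rpy [179.9    0.   -86.06] F [-0.2  0.1 -1.6] open 0.0638 j [ 14.  19. -14.  -0. -57. -10.]
[ 0.61237196 -0.05146955] (array([ 0.0013, -0.0012,  0.0552]), np.float64(-0.1))
[[ 0.57992033 -0.06653561  0.12408698]
 [ 0.61039944 -0.06232748  0.15586112]
 [ 0.64155614 -0.04250381  0.17762855]]
```

View pics/s13c.png

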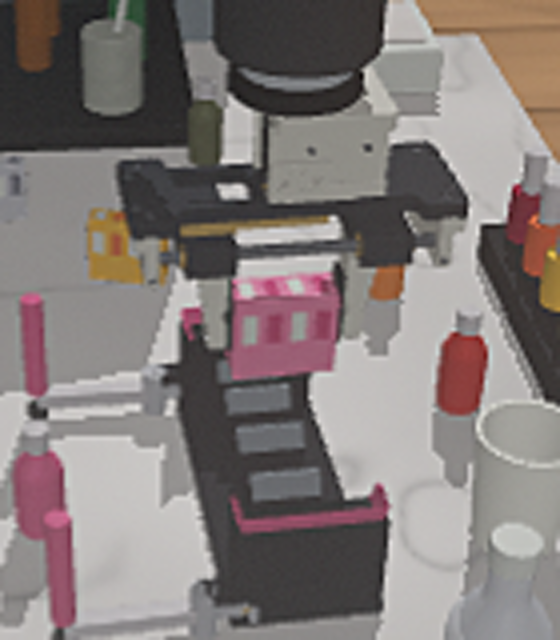

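play_rows(series=[[50,0.0015,-0.001,0.02,0],[50,0.0015,-0.001,0.04,0],[50,0.0015,-0.001,0.05,0],[50,0.0015,-0.001,0.05,0],[50,0.0015,-0.001,0.05,0]])

```text
clock: 15.2
tool_pos: [0.6135, -0.0505, 0.1568]
orientation: [-180.0, -0.0, -86.0]
force: [0.2, 0.3, -0.9]
opening: 0.0638
```

Run:
```python
from h import *
st(); p=rack(0,-.0125); print(p,delta(p[0],p[1]+.001,.094,-86))
s=snap("side","s14"); crop(s,290,120,430,270,4,"s14c")
```

```text
t 15.2 tcp [ 0.6135 -0.0505  0.1568] rpy [-1.7997e+02 -1.0000e-02 -8.6050e+01] F [ 0.2  0.3 -0.9] open 0.0638 j [ 13.  22. -17.   0. -51. -10.]
[ 0.61237196 -0.05146955] (array([-0.0002,  0.0011,  0.0628]), np.float64(-0.0))
```

View pics/s14c.png

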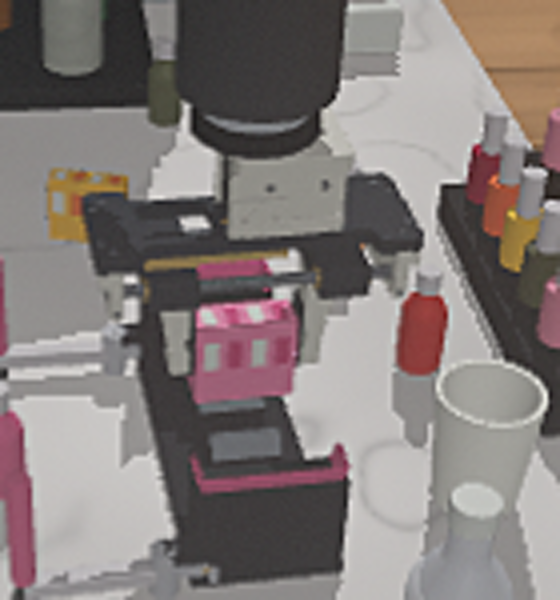

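play_rows(series=[[50,0,0.001,0.012,0],[50,0,0.001,0.024,0],[50,0,0.001,0.032,0],[50,0,0.001,0.04,0],[50,0,0.001,0.045,0]])

```text
clock: 15.75
tool_pos: [0.6118, -0.0513, 0.1099]
orientation: [179.9, -0.0, -86.1]
force: [-0.1, 0.5, -0.9]
opening: 0.0637
```

Run:
```python
from h import *
st(); p=rack(0,-.0125); print(p,delta(p[0],p[1]+.001,.094,-86))
s=snap("side","s15"); crop(s,290,120,430,270,4,"s15c")
```

```text
t 15.75 tcp [ 0.6118 -0.0513  0.1099] rpy [ 1.7992e+02 -1.0000e-02 -8.6120e+01] F [-0.1  0.5 -0.9] open 0.0637 j [ 13.  25. -19.  -0. -46. -10.]
[ 0.61237196 -0.05146955] (array([-0.0008, -0.0006,  0.0159]), np.float64(-0.1))
```

View pics/s15c.png

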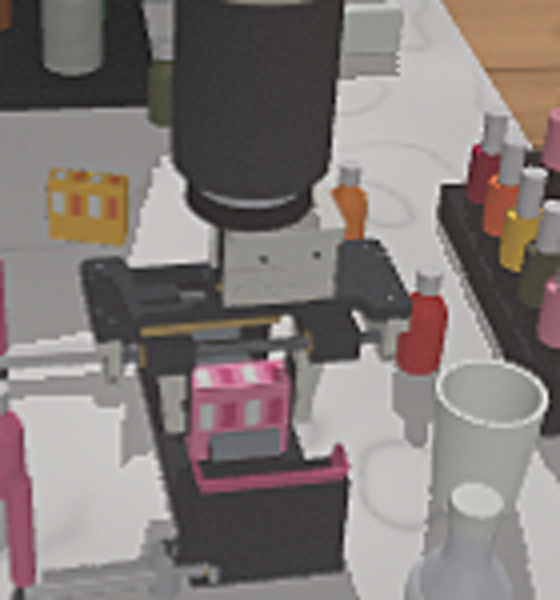

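play_rows(series=[[50,0,0,0.006,0],[50,0,0,0.012,0],[50,0,0,0.015,0],[50,0,0,0.016,0],[50,0,0,0.016,0]])

```text
clock: 16.3
tool_pos: [0.6123, -0.0511, 0.0953]
orientation: [-180.0, -0.0, -86.1]
force: [-0.1, -0.2, -1.0]
opening: 0.064
```

play_rows(series=[[50,0,0,0.001,0],[100,0,0,0.001,0],[100,0,0,0.001,0],[100,0,0,0.001,0]])

```text
clock: 16.7
tool_pos: [0.6123, -0.0511, 0.0942]
orientation: [-180.0, 0.0, -86.1]
force: [0.2, -0.7, -0.1]
opening: 0.0822
```

play_rows(series=[[100,0,0,-0.03,0],[100,0,0,-0.07,0],[100,0,0,-0.11,0],[100,0,0,-0.11,0],[100,0,0,-0.11,0]])

```text
clock: 17.2
tool_pos: [0.6126, -0.051, 0.2054]
orientation: [-179.8, 0.0, -86.1]
force: [-1.1, -0.7, -1.3]
opening: 0.0874
```

Run:
```python
from h import *
st(); print(delta(.530,.253,.2,-105))
s=snap("side","s16"); crop(s,290,120,430,270,4,"s16c")
C=cloud(s); hsv=cv2.cvtColor(s["frame"],cv2.COLOR_RGB2HSV)
m=(hsv[...,0]>160)&(hsv[...,1]>80)&(hsv[...,2]>60)&(abs(C[...,0]-.61)<.05)&(abs(C[...,1]+.05)<.04)&(C[...,2]>.04)
P=C[m]; print(np.percentile(P,[3,50,97],axis=0))
```

```text
t 17.2 tcp [ 0.6126 -0.051   0.2054] rpy [-1.7984e+02  4.0000e-02 -8.6110e+01] F [-1.1 -0.7 -1.3] open 0.0874 j [ 13.  19. -14.  -0. -57. -10.]
(array([-0.3089,  0.0619,  0.0054]), np.float64(18.9))
[[ 0.57904465 -0.06873746  0.0466685 ]
 [ 0.60917632 -0.06292248  0.06495316]
 [ 0.64153187 -0.03959665  0.06810174]]
```

View pics/s16c.png

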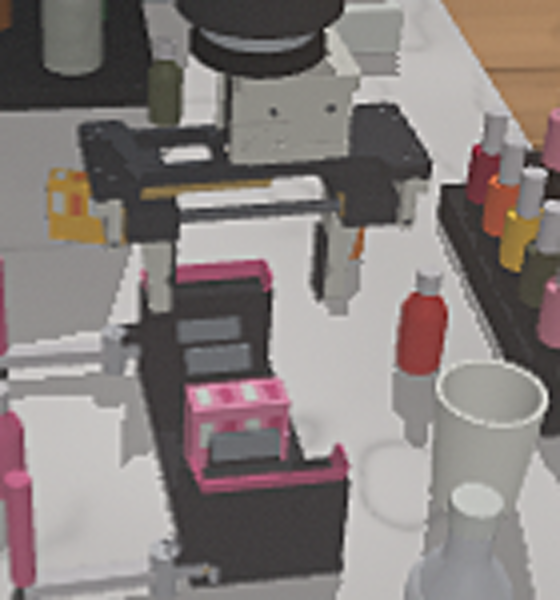

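play_rows(series=[[100,-0.309,0.062,0,19],[100,-0.309,0.062,0,19],[100,-0.309,0.062,0,19],[100,-0.309,0.062,0,19],[100,-0.309,0.062,0,19],[100,-0.309,0.062,0,19],[100,-0.309,0.062,0.02,19],[100,-0.309,0.062,0.04,19],[100,-0.309,0.062,0.04,19],[100,-0.309,0.062,0.04,19]])

```text
clock: 18.25
tool_pos: [0.529, 0.2524, 0.1632]
orientation: [179.9, -0.1, -105.1]
force: [-0.3, 0.4, 0.8]
opening: 0.0881
```

Run:
```python
from h import *
st(); print(delta(.530,.253,.083,-105))
s=snap("side","s17"); crop(s,230,90,370,200,5,"s17c")
```

```text
t 18.25 tcp [0.529  0.2524 0.1632] rpy [ 1.7992e+02 -1.5000e-01 -1.0510e+02] F [-0.3  0.4  0.8] open 0.0881 j [ 45.  19. -20.   0. -51. -60.]
(array([-0.0011, -0.0009,  0.0802]), np.float64(-0.1))
```

View pics/s17c.png

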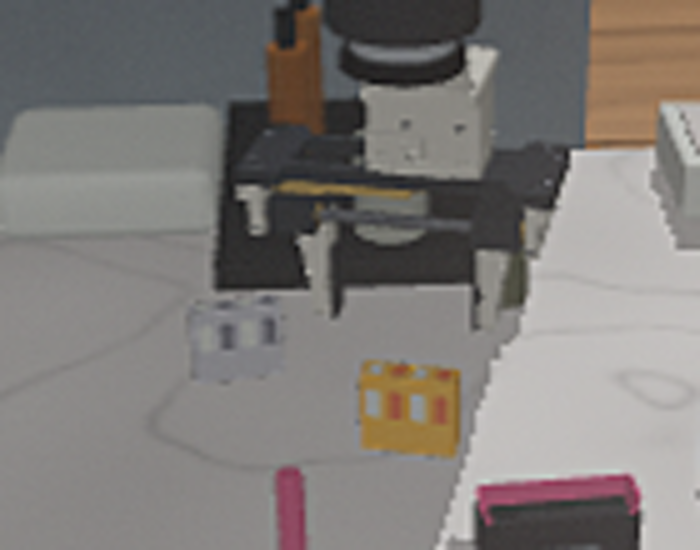

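play_rows(series=[[100,-0.001,-0.001,0.03,0],[100,-0.001,-0.001,0.06,0],[100,-0.001,-0.001,0.08,0],[100,-0.001,-0.001,0.08,0],[100,-0.001,-0.001,0.08,0]])

```text
clock: 18.8
tool_pos: [0.5313, 0.2534, 0.0851]
orientation: [-180.0, 0.0, -105.1]
force: [-0.3, 0.7, -0.2]
opening: 0.0878
```

Run:
```python
from h import *
st(); print(delta(.530,.253,.083,-105))
s=snap("side","s18"); crop(s,230,90,370,200,5,"s18c")
```

```text
t 18.8 tcp [0.5313 0.2534 0.0851] rpy [-1.7996e+02  2.0000e-02 -1.0514e+02] F [-0.3  0.7 -0.2] open 0.0878 j [ 45.  25. -24.   0. -41. -60.]
(array([0.0007, 0.0012, 0.0021]), np.float64(-0.1))
```

View pics/s18c.png

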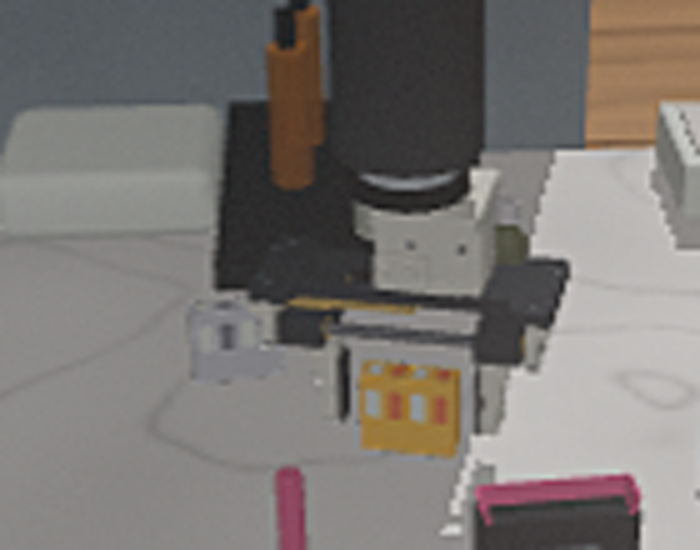

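play_rows(series=[[50,0.0005,0.001,0.002,0],[50,0.0005,0.001,0.002,0],[50,0.0005,0.001,0.002,0],[50,0.0005,0.001,0.002,0],[50,0.0005,0.001,-0.04,0],[50,0.0005,0.001,-0.08,0],[50,0.0005,0.001,-0.12,0],[50,0.0005,0.001,-0.12,0],[50,0.0005,0.001,-0.12,0]])

```text
clock: 19.75
tool_pos: [0.5296, 0.2537, 0.2052]
orientation: [-179.9, 0.1, -105.1]
force: [-0.9, -1.1, -1.3]
opening: 0.0637
```

Run:
```python
from h import *
st(); p=rack(0,.0335); print(p,delta(*p,.205,-86))
s=snap("side","s19")
C=cloud(s); hsv=cv2.cvtColor(s["frame"],cv2.COLOR_RGB2HSV)
m=(hsv[...,0]>14)&(hsv[...,0]<30)&(hsv[...,1]>130)&(hsv[...,2]>60)&(abs(C[...,0]-.53)<.05)&(abs(C[...,1]-.25)<.04)&(C[...,2]>.1)
P=C[m]; print(np.percentile(P,[3,50,97],axis=0))
```

```text
t 19.75 tcp [0.5296 0.2537 0.2052] rpy [-1.7994e+02  1.3000e-01 -1.0512e+02] F [-0.9 -1.1 -1.3] open 0.0637 j [ 45.  16. -18.  -0. -56. -60.]
[ 0.60916316 -0.0055816 ] (array([ 2.295e-01, -1.444e-01, -1.000e-04]), np.float64(-19.1))
[[0.49800873 0.23421054 0.12596616]
 [0.52678269 0.2438144  0.14912274]
 [0.55653354 0.25649156 0.18082891]]
```

play_rows(series=[[50,0.1,-0.06,0,-8],[50,0.2295,-0.1445,0,-19],[50,0.2295,-0.1445,0,-19],[50,0.2295,-0.1445,0,-19],[50,0.2295,-0.1445,0,-19],[50,0.2295,-0.1445,0,-19],[50,0.2295,-0.1445,0,-19],[50,0.2295,-0.1445,0,-19],[50,0.2295,-0.1445,0,-19],[50,0.2295,-0.1445,0,-19]])

```text
clock: 20.8
tool_pos: [0.6088, -0.0048, 0.2037]
orientation: [180.0, -0.0, -86.0]
force: [0.5, 0.6, -1.0]
opening: 0.0637
```

Run:
```python
from h import *
st(); p=rack(0,.0335); print(p,delta(*p,.15,-86))
s=snap("side","s20")
C=cloud(s); hsv=cv2.cvtColor(s["frame"],cv2.COLOR_RGB2HSV)
m=(hsv[...,0]>14)&(hsv[...,0]<30)&(hsv[...,1]>130)&(hsv[...,2]>60)&(abs(C[...,0]-.61)<.05)&(abs(C[...,1]-.0)<.04)&(C[...,2]>.1)
P=C[m]; print(np.percentile(P,[3,50,97],axis=0)); Q=P[P[:,2]<.17]; f=np.polyfit(Q[:,0]-p[0],Q[:,1],1); print("face",f, np.degrees(np.arctan(f[0])), "centre y", f[1]+.011)
```

```text
t 20.8 tcp [ 0.6088 -0.0048  0.2037] rpy [179.95  -0.   -86.03] F [ 0.5  0.6 -1. ] open 0.0637 j [ 18.  18. -15.  -0. -57. -14.]
[ 0.60916316 -0.0055816 ] (array([ 0.0008, -0.0003,  0.0537]), np.float64(-0.0))
[[ 5.77541757e-01 -1.81046222e-02  1.24328873e-01]
 [ 6.08032075e-01 -1.43004360e-02  1.49425011e-01]
 [ 6.38131999e-01 -5.33998092e-04  1.78417041e-01]]
face [ 0.07058434 -0.01475731] 4.03748873657926 centre y -0.003757314418480654
```

play_rows(series=[[50,0.0018,0,0.02,0],[50,0.0018,0,0.04,0],[50,0.0018,0,0.054,0],[50,0.0018,0,0.066,0],[50,0.0018,0,0.074,0],[50,0.0018,0,0.082,0],[50,0.0018,0,0.09,0],[50,0.0018,0,0.094,0],[50,0.0018,0,0.094,0]])

```text
clock: 21.75
tool_pos: [0.6091, -0.0077, 0.1096]
orientation: [180.0, -0.0, -86.1]
force: [0.2, 0.0, -0.1]
opening: 0.0638
```

Run:
```python
from h import *
st(); p=rack(0,.0335); print(p,delta(*p,.094,-86))
s=snap("side","s21"); crop(s,290,120,430,270,4,"s21c")
```

```text
t 21.75 tcp [ 0.6091 -0.0077  0.1096] rpy [ 1.7995e+02 -1.0000e-02 -8.6110e+01] F [ 0.2  0.  -0.1] open 0.0638 j [ 18.  24. -20.  -0. -46. -14.]
[ 0.60916316 -0.0055816 ] (array([-0.0021, -0.0002,  0.0156]), np.float64(-0.1))
```

View pics/s21c.png

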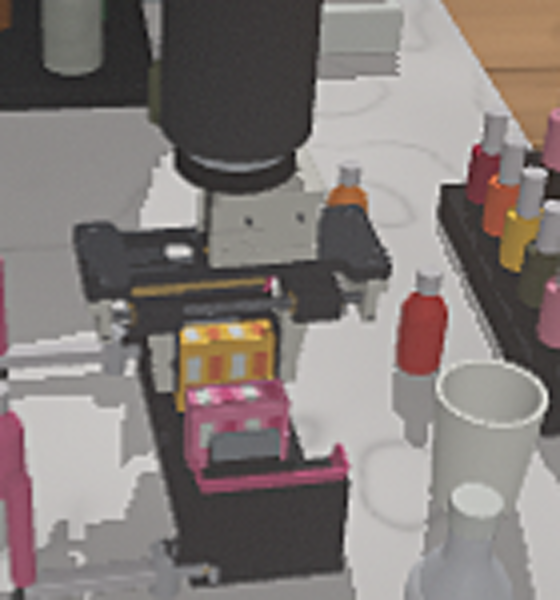

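play_rows(series=[[50,-0.001,0,0.005,0],[50,-0.001,0,0.01,0],[50,-0.001,0,0.015,0],[50,-0.001,0,0.016,0],[50,-0.001,0,0.016,0]])

```text
clock: 22.3
tool_pos: [0.6091, -0.0067, 0.0938]
orientation: [180.0, -0.0, -86.1]
force: [0.6, 0.6, -0.5]
opening: 0.0641
```

Run:
```python
from h import *
st()
```

```text
t 22.3 tcp [ 0.6091 -0.0067  0.0938] rpy [ 1.7996e+02 -1.0000e-02 -8.6100e+01] F [ 0.6  0.6 -0.5] open 0.0641 j [ 18.  25. -21.   0. -44. -14.]
```

play_rows(series=[[100,0,0,0.0005,0],[100,0,0,0.0005,0],[100,0,0,0.0005,0],[100,0,0,-0.03,0],[100,0,0,-0.07,0],[100,0,0,-0.11,0],[100,0,0,-0.11,0],[100,0,0,-0.11,0]])

```text
clock: 23.1
tool_pos: [0.6097, -0.0064, 0.2057]
orientation: [-179.8, 0.1, -86.1]
force: [0.1, -0.0, -0.3]
opening: 0.0875
```

Run:
```python
from h import *
st(); print(delta(.412,.3577,.17,-79))
s=snap("side","s22"); crop(s,290,120,430,270,4,"s22c")
C=cloud(s); hsv=cv2.cvtColor(s["frame"],cv2.COLOR_RGB2HSV)
m=(hsv[...,0]>14)&(hsv[...,0]<30)&(hsv[...,1]>130)&(hsv[...,2]>60)&(abs(C[...,0]-.61)<.05)&(abs(C[...,1]-.0)<.04)&(C[...,2]>.03)
P=C[m]; print(np.percentile(P,[3,50,97],axis=0))
```

```text
t 23.1 tcp [ 0.6097 -0.0064  0.2057] rpy [-1.7983e+02  5.0000e-02 -8.6110e+01] F [ 0.1 -0.  -0.3] open 0.0875 j [ 18.  18. -15.  -0. -57. -14.]
(array([-0.3767,  0.1726,  0.0355]), np.float64(-7.1))
[[ 0.57678761 -0.01985969  0.0370186 ]
 [ 0.60575988 -0.01536162  0.06430385]
 [ 0.63838828  0.00495634  0.06821   ]]
```

View pics/s22c.png

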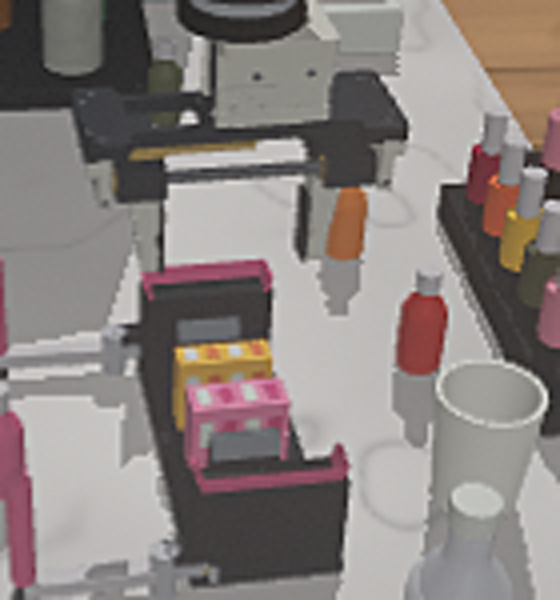

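Yellow seated too (top at 66 mm). Now silver.

play_rows(series=[[100,-0.376,0.172,0,-7],[100,-0.376,0.172,0,-7],[100,-0.376,0.172,0,-7],[100,-0.376,0.172,0,-7],[100,-0.376,0.172,0,-7],[100,-0.376,0.172,0,-7],[100,-0.376,0.172,0,-7],[100,-0.376,0.172,0,-7],[100,-0.376,0.172,0.03,-7],[100,-0.376,0.172,0.03,-7]])

```text
clock: 24.15
tool_pos: [0.4094, 0.3569, 0.1699]
orientation: [179.7, -0.3, -79.0]
force: [-0.8, -1.4, -1.1]
opening: 0.0876
```

play_rows(series=[[100,0,0,0,0],[100,0,0,0,0]])

```text
clock: 24.35
tool_pos: [0.4126, 0.3563, 0.1743]
orientation: [180.0, -0.0, -79.1]
force: [0.3, -0.2, -0.5]
opening: 0.0875
```

Run:
```python
from h import *
st(); print(delta(.412,.3577,.083,-79))
s=snap("side","s23"); crop(s,200,80,340,200,5,"s23c")
# silver check with original clouds
for n in("top0","side0"):
    q=load(n); C=cloud(q).reshape(-1,3); z=C[(abs(C[:,0]-.412)<.05)&(abs(C[:,1]-.358)<.03)&(C[:,2]>.052)&(C[:,2]<.061)]
    print(n,z.mean(0),cv2.minAreaRect((z[:,:2]*1000).astype(np.float32)))
```

```text
t 24.35 tcp [0.4126 0.3563 0.1743] rpy [ 1.7999e+02 -4.0000e-02 -7.9130e+01] F [ 0.3 -0.2 -0.5] open 0.0875 j [ 61.  15. -25.   0. -51. -51.]
(array([-0.0016,  0.0003,  0.0913]), np.float64(-0.1))
top0 [0.41332935 0.35815733 0.05712351] ((413.8793029785156, 358.59906005859375), (61.06439971923828, 17.652299880981445), 11.745682716369629)
side0 [0.41084238 0.35467326 0.05651445] ((410.4234619140625, 356.2437744140625), (61.583457946777344, 21.119762420654297), 14.916352272033691)
```

View pics/s23c.png

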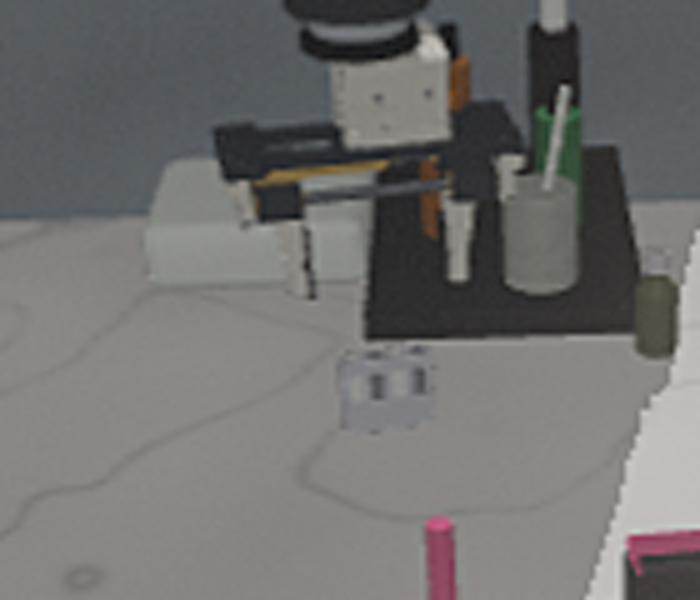

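play_rows(series=[[100,-0.001,0,0.03,-0.5],[100,-0.001,0,0.06,-0.5],[100,-0.001,0,0.085,-0.5],[100,-0.001,0,0.091,-0.5],[100,-0.001,0,0.091,-0.5]])

```text
clock: 24.9
tool_pos: [0.4124, 0.3571, 0.0831]
orientation: [180.0, -0.1, -78.7]
force: [1.4, -0.1, -0.1]
opening: 0.0875
```

Run:
```python
from h import *
st(); print(delta(.412,.3577,.083,-79))
s=snap("side","s24"); crop(s,200,80,340,200,5,"s24c")
```

```text
t 24.9 tcp [0.4124 0.3571 0.0831] rpy [ 1.7996e+02 -6.0000e-02 -7.8670e+01] F [ 1.4 -0.1 -0.1] open 0.0875 j [ 61.  22. -30.   0. -39. -50.]
(array([-0.0006,  0.0003,  0.0001]), np.float64(0.3))
```

View pics/s24c.png

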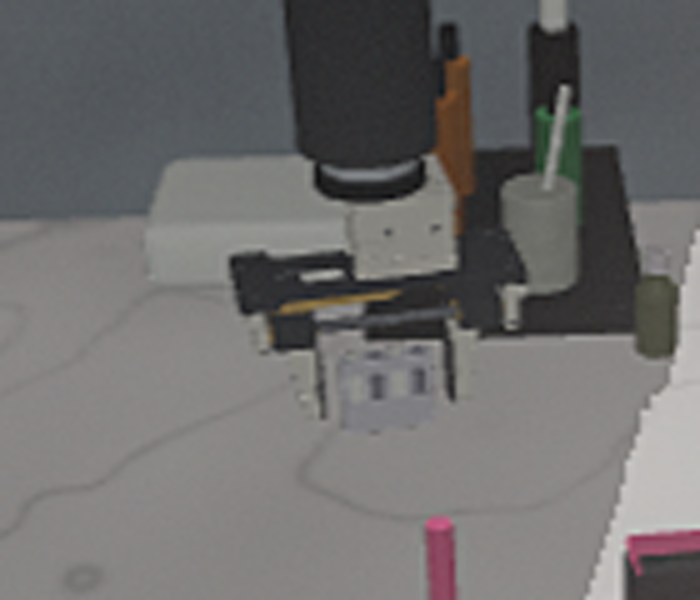

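play_rows(series=[[50,0,0,0,0],[50,0,0,0,0],[50,0,0,0,0],[50,0,0,0,0],[50,0,0,-0.04,0],[50,0,0,-0.08,0],[50,0,0,-0.12,0],[50,0,0,-0.12,0],[50,0,0,-0.12,0]])

```text
clock: 25.85
tool_pos: [0.4119, 0.3581, 0.2043]
orientation: [-179.9, 0.1, -78.6]
force: [-0.5, 0.2, -1.0]
opening: 0.064
```

Run:
```python
from h import *
st(); p=rack(0,.0735); print(p,delta(*p,.205,-86))
```

```text
t 25.85 tcp [0.4119 0.3581 0.2043] rpy [-1.7991e+02  1.3000e-01 -7.8610e+01] F [-0.5  0.2 -1. ] open 0.064 j [ 62.  13. -23.  -0. -54. -50.]
[0.6063729  0.03432096] (array([ 0.3558, -0.1267, -0.0013]), np.float64(7.4))
```

play_rows(series=[[50,0.1,-0.035,0,2],[50,0.356,-0.127,0,7.5],[50,0.356,-0.127,0,7.5],[50,0.356,-0.127,0,7.5],[50,0.356,-0.127,0,7.5],[50,0.356,-0.127,0,7.5],[50,0.356,-0.127,0,7.5],[50,0.356,-0.127,0,7.5],[50,0.356,-0.127,0,7.5],[50,0.356,-0.127,0,7.5]])

```text
clock: 26.85
tool_pos: [0.606, 0.033, 0.2012]
orientation: [179.8, -0.0, -86.2]
force: [0.3, 0.7, -1.2]
opening: 0.064
```

play_rows(series=[[50,0,0,0,0],[50,0,0,0,0],[50,0,0,0,0]])

```text
clock: 27.15
tool_pos: [0.6064, 0.0349, 0.2032]
orientation: [-180.0, 0.0, -86.0]
force: [-1.0, -0.1, -1.5]
opening: 0.0639
```

Run:
```python
from h import *
st(); p=rack(0,.0735); print(p,delta(*p,.205,-86))
s=snap("side","s25"); crop(s,280,90,420,240,4,"s25c")
C=cloud(s); m=(abs(C[...,0]-p[0])<.029)&(abs(C[...,1]-.027)<.012)&(C[...,2]>.125)&(C[...,2]<.165)
P=C[m]; f=np.polyfit(P[:,0]-p[0],P[:,1],1); r=P[:,1]-np.polyval(f,P[:,0]-p[0]); P=P[abs(r)<.004]; f=np.polyfit(P[:,0]-p[0],P[:,1],1)
print(len(P),"face",f,np.degrees(np.arctan(f[0])),"centre y",f[1]+.008)
```

```text
t 27.15 tcp [0.6064 0.0349 0.2032] rpy [-1.800e+02  1.000e-02 -8.602e+01] F [-1.  -0.1 -1.5] open 0.0639 j [ 22.  18. -15.  -0. -57. -18.]
[0.6063729  0.03432096] (array([ 0.0006,  0.0001, -0.0018]), np.float64(-0.0))
277 face [0.07360734 0.02729852] 4.209798038144774 centre y 0.03529851805199946
```

View pics/s25c.png

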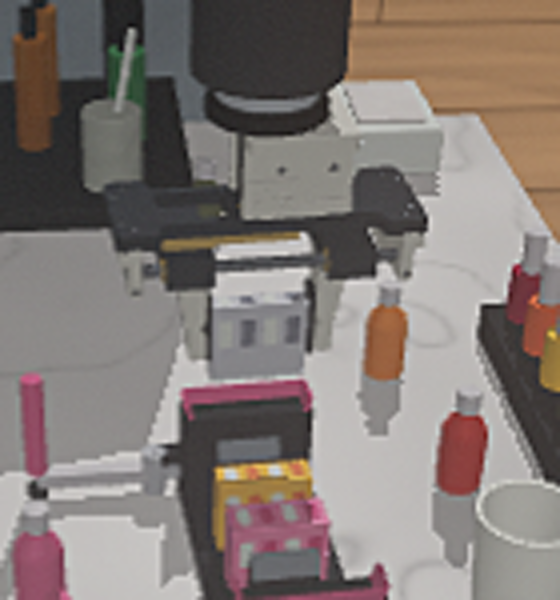

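play_rows(series=[[50,0.0005,0,0.02,0],[50,0.0005,0,0.04,0],[50,0.0005,0,0.054,0],[50,0.0005,0,0.064,0],[50,0.0005,0,0.072,0],[50,0.0005,0,0.08,0],[50,0.0005,0,0.086,0],[50,0.0005,0,0.09,0],[50,0.0005,0,0.092,0]])

```text
clock: 28.1
tool_pos: [0.6068, 0.0334, 0.1109]
orientation: [180.0, -0.0, -86.1]
force: [0.1, 0.6, 0.1]
opening: 0.064
```

Run:
```python
from h import *
st(); p=rack(0,.0735); print(p,delta(p[0],p[1]-.0004,.094,-86))
s=snap("side","s26"); crop(s,290,120,430,270,4,"s26c")
```

```text
t 28.1 tcp [0.6068 0.0334 0.1109] rpy [179.99  -0.   -86.11] F [0.1 0.6 0.1] open 0.064 j [ 22.  24. -20.   0. -46. -18.]
[0.6063729  0.03432096] (array([-0.0006,  0.0004,  0.0169]), np.float64(-0.1))
```

View pics/s26c.png

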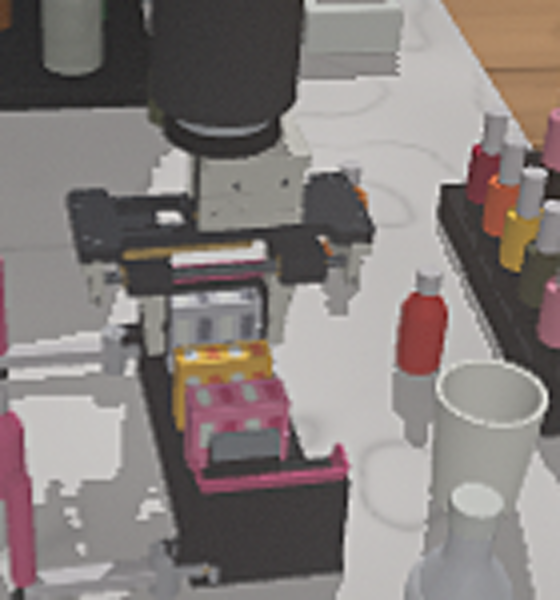

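play_rows(series=[[50,0,0,0.006,0],[50,0,0,0.012,0],[50,0,0,0.016,0],[50,0,0,0.0165,0],[50,0,0,0.0165,0]])

```text
clock: 28.65
tool_pos: [0.6067, 0.0334, 0.0945]
orientation: [180.0, -0.0, -86.1]
force: [-0.4, 0.0, -0.7]
opening: 0.064
```

Run:
```python
from h import *
st()
```

```text
t 28.65 tcp [0.6067 0.0334 0.0945] rpy [ 1.7998e+02 -1.0000e-02 -8.6100e+01] F [-0.4  0.  -0.7] open 0.064 j [ 22.  25. -21.   0. -44. -18.]
```

play_rows(series=[[50,0,0,0.001,0],[100,0,0,0.001,0],[100,0,0,0.001,0],[100,0,0,0.001,0],[100,0,0,-0.03,0],[100,0,0,-0.07,0],[100,0,0,-0.12,0],[100,0,0,-0.12,0],[100,0,0,-0.12,0]])

```text
clock: 29.55
tool_pos: [0.6073, 0.0337, 0.2164]
orientation: [-179.8, 0.1, -86.1]
force: [0.1, 0.2, -0.7]
opening: 0.0879
```

Run:
```python
from h import *
np.set_printoptions(precision=4,suppress=True)
st()
s=snap("side","s27"); t=snap("top","t27"); crop(s,290,120,430,270,4,"s27c")
C=cloud(s); p=rack(0,.0735)
m=(abs(C[...,0]-p[0])<.028)&(abs(C[...,1]-p[1])<.006)&(C[...,2]>.03)&(C[...,2]<.09); print("silver top z",np.median(C[m],0),m.sum())
for q,n in((s,"side"),(t,"top")):
    C=cloud(q); hsv=cv2.cvtColor(q["frame"],cv2.COLOR_RGB2HSV)
    m=(hsv[...,0]>8)&(hsv[...,0]<22)&(hsv[...,1]>80)&(hsv[...,2]>90)&(abs(C[...,0]-.54)<.12)&(abs(C[...,1]+.35)<.14)&(C[...,2]>.036)&(C[...,2]<.06)
    P=C[m]; 
    if len(P)>5: print(n,len(P),P.mean(0),cv2.minAreaRect((P[:,:2]*1000).astype(np.float32)))
```

```text
t 29.55 tcp [0.6073 0.0337 0.2164] rpy [-179.79    0.07  -86.11] F [ 0.1  0.2 -0.7] open 0.0879 j [ 22.  18. -14.  -0. -58. -18.]
silver top z [0.6125 0.0323 0.0665] 57
side 73 [ 0.5408 -0.3539  0.044 ] ((538.9344482421875, -353.63525390625), (12.086788177490234, 65.98408508300781), 10.985697746276855)
top 115 [ 0.5407 -0.3489  0.0452] ((540.8856201171875, -349.91522216796875), (12.143481254577637, 68.22695922851562), 9.014963150024414)
```

View pics/s27c.png

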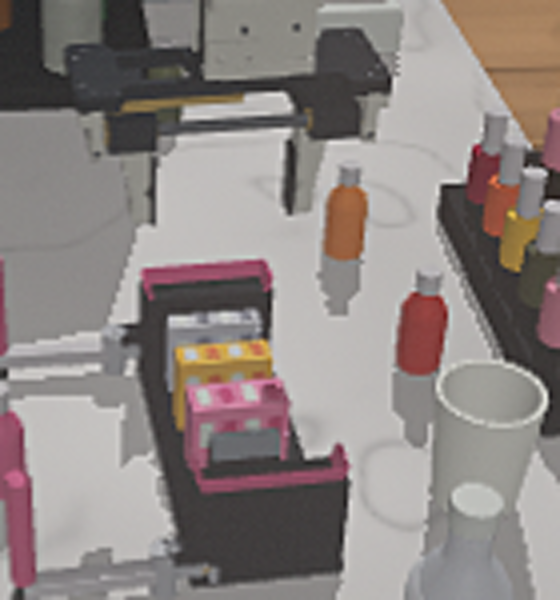

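View pics/t27.png

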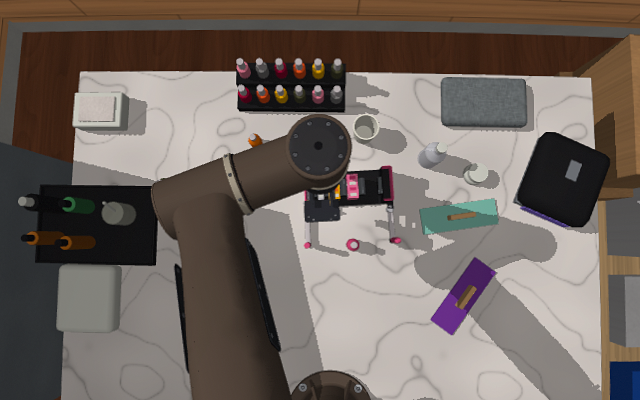

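Run:
```python
from h import *
t=load("t27"); crop(t,405,180,515,340,4,"t27c")
print(delta(.5397,-.3505,.2,-81))
```

```text
(array([0.3784, 0.0923, 0.014 ]), np.float64(-5.1))
```

View pics/t27c.png

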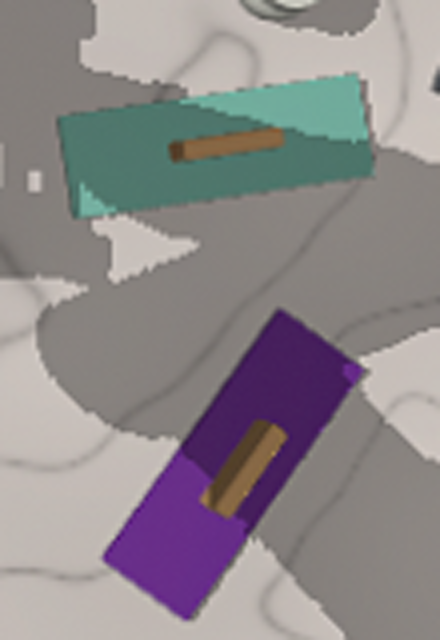

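The two candidates are the mint-green panel at top pixel (459,216) and the purple one at (464,296). The task asks for mint-green, so I take the first and leave the purple one alone.

play_rows(series=[[60,0.378,0.092,0,-5],[60,0.378,0.092,0,-5],[60,0.378,0.092,0,-5],[60,0.378,0.092,0,-5],[60,0.378,0.092,0,-5],[60,0.378,0.092,0,-5],[60,0.378,0.092,0,-5],[60,0.378,0.092,0,-5],[60,0.378,0.092,0.03,-5],[60,0.378,0.092,0.06,-5]])

```text
clock: 30.65
tool_pos: [0.5397, -0.3515, 0.1527]
orientation: [180.0, 0.0, -81.3]
force: [0.3, -0.3, -0.4]
opening: 0.0527
```

play_rows(series=[[60,0,0,0,0],[60,0,0,0,0]])

```text
clock: 30.85
tool_pos: [0.5402, -0.3499, 0.1536]
orientation: [179.8, 0.1, -81.1]
force: [0.0, 0.6, 0.3]
opening: 0.0524
```

Run:
```python
from h import *
st(); s=snap("side","s28"); crop(s,240,180,400,400,3,"s28c")
C=cloud(s); hsv=cv2.cvtColor(s["frame"],cv2.COLOR_RGB2HSV); H,S,V=[hsv[...,i].astype(int) for i in range(3)]
m=(H>8)&(H<22)&(S>80)&(V>80)&(abs(C[...,0]-.54)<.12)&(abs(C[...,1]+.35)<.14)&(C[...,2]>.03)&(C[...,2]<.06)
P=C[m]; print(len(P),P.mean(0) if len(P) else 0, cv2.minAreaRect((P[:,:2]*1000).astype(np.float32)) if len(P)>5 else 0)
m=((H>70)&(H<95)&(S>50)&(V>60)&(C[...,2]<.02)&(C[...,2]>0)&(abs(C[...,1]+.35)<.2)); P=C[m]; print(len(P),cv2.minAreaRect((P[:,:2]*1000).astype(np.float32)))
print(delta(.5397,-.3505,.080,-81))
```

```text
t 30.85 tcp [ 0.5402 -0.3499  0.1536] rpy [ 1.7983e+02  5.0000e-02 -8.1090e+01] F [0.  0.6 0.3] open 0.0524 j [-16.  24. -13.   0. -53.  24.]
38 [ 0.54214067 -0.35238959  0.04372852] ((538.7255859375, -351.8502197265625), (11.889564514160156, 67.62584686279297), 10.433533668518066)
2598 ((539.315185546875, -354.16937255859375), (71.34638214111328, 206.08523559570312), 8.739669799804688)
(array([0.0003, 0.0014, 0.0751]), np.float64(-0.1))
```

View pics/s28c.png

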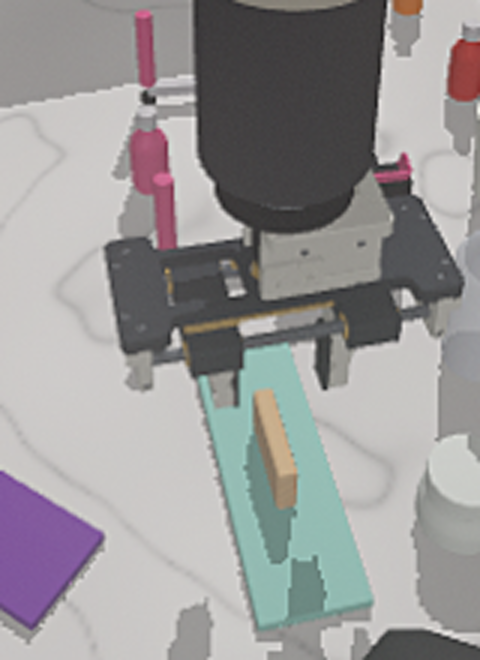

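play_rows(series=[[60,0,0.001,0.03,0],[60,0,0.001,0.055,0],[60,0,0.001,0.07,0],[60,0,0.001,0.0735,0],[60,0,0.001,0.0735,0],[60,0,0.001,0.0735,0]])

```text
clock: 31.5
tool_pos: [0.5406, -0.3504, 0.0826]
orientation: [-179.9, -0.1, -81.1]
force: [0.5, 0.5, 0.6]
opening: 0.0529
```

Run:
```python
from h import *
st(); s=snap("side","s29"); crop(s,240,180,400,400,3,"s29c"); print(delta(.5397,-.3505,.079,-81))
```

```text
t 31.5 tcp [ 0.5406 -0.3504  0.0826] rpy [-1.799e+02 -7.000e-02 -8.108e+01] F [0.5 0.5 0.6] open 0.0529 j [-16.  29. -17.   0. -44.  25.]
(array([0.    , 0.0009, 0.0036]), np.float64(-0.1))
```

View pics/s29c.png

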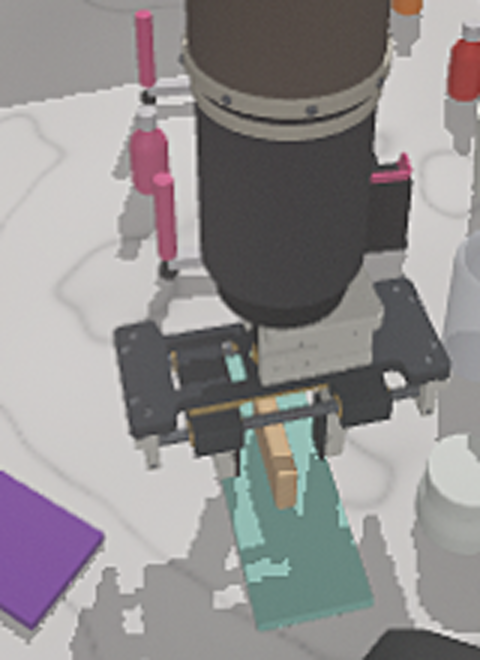

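play_rows(series=[[60,0,0.001,0.003,0],[40,0,0.001,0.003,0],[5,0,0.001,0.003,0],[5,0,0.001,0.003,0],[5,0,0.001,0.003,0],[5,0,0.001,0.003,0],[5,0,0.001,0.003,0],[5,0,0.001,0.003,0]])

```text
clock: 32.35
tool_pos: [0.5387, -0.3503, 0.0782]
orientation: [-180.0, -0.0, -81.1]
force: [0.8, -0.1, -0.9]
opening: 0.0137
```

Run:
```python
from h import *
st()
```

```text
t 32.35 tcp [ 0.5387 -0.3503  0.0782] rpy [-180.     -0.    -81.11] F [ 0.8 -0.1 -0.9] open 0.0137 j [-16.  29. -17.   0. -44.  25.]
```

Gripped (13.7 mm). Lift to about TCP 0.25.

play_rows(series=[[5,0,0,-0.02,0],[5,0,0,-0.05,0],[5,0,0,-0.09,0],[5,0,0,-0.13,0],[5,0,0,-0.172,0],[5,0,0,-0.172,0],[5,0,0,-0.172,0]])

```text
clock: 33.05
tool_pos: [0.5387, -0.3501, 0.2509]
orientation: [-179.9, -0.0, -81.1]
force: [-0.6, 1.0, -2.8]
opening: 0.0137
```

Run:
```python
from h import *
st(); s=snap("side","s30"); crop(s,240,150,420,400,3,"s30c"); print(delta(*C0,.25,-86))
C=cloud(s); hsv=cv2.cvtColor(s["frame"],cv2.COLOR_RGB2HSV); H,S,V=[hsv[...,i].astype(int) for i in range(3)]
m=((H>70)&(H<95)&(S>50)&(V>60)&(C[...,2]<.25)&(C[...,2]>0.1)&(abs(C[...,1]+.35)<.2)); P=C[m]; 
A=np.c_[P[:,:2]-[.539,-.35],np.ones(len(P))]; k=np.linalg.lstsq(A,P[:,2],rcond=None)[0]; r=P[:,2]-A@k; g=abs(r)<.005; k=np.linalg.lstsq(A[g],P[g,2],rcond=None)[0]
print(len(P),"slopes",k, cv2.minAreaRect((P[g][:,:2]*1000).astype(np.float32)))
```

```text
t 33.05 tcp [ 0.5387 -0.3501  0.2509] rpy [-1.799e+02 -1.000e-02 -8.112e+01] F [-0.6  1.  -2.8] open 0.0137 j [-16.  19.  -7.  -0. -64.  25.]
(array([-0.2958, -0.1205, -0.0004]), np.float64(4.9))
2344 slopes [ 0.00174862 -0.00325436  0.18093489] ((539.867431640625, -359.650146484375), (70.72438049316406, 195.25482177734375), 9.048087120056152)
```

View pics/s30c.png

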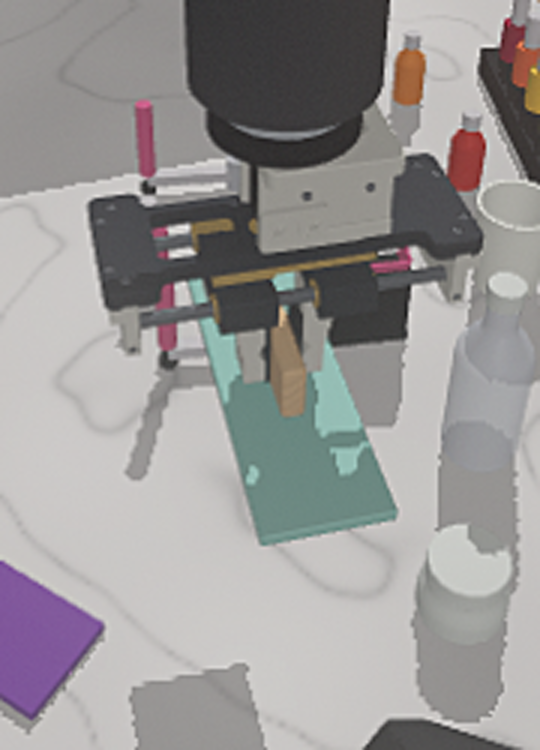

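play_rows(series=[[5,-0.03,-0.012,0,0.5],[5,-0.07,-0.029,0,1],[5,-0.11,-0.045,0,2],[5,-0.15,-0.061,0,3],[5,-0.19,-0.077,0,4],[5,-0.23,-0.094,0,4.5],[5,-0.27,-0.11,0,4.9],[5,-0.29,-0.118,0,4.9],[5,-0.297,-0.121,0,4.9],[5,-0.297,-0.121,0,4.9]])

```text
clock: 34.1
tool_pos: [0.6118, -0.0373, 0.2484]
orientation: [179.8, -0.0, -85.9]
force: [-1.4, -0.6, -2.0]
opening: 0.014
```

play_rows(series=[[5,0,0,0.02,0],[5,0,0,0.05,0],[5,0,0,0.06,0],[5,0,0,0.06,0],[5,0,0,0.06,0]])

```text
clock: 34.6
tool_pos: [0.6127, -0.0389, 0.1908]
orientation: [-180.0, -0.0, -86.0]
force: [-1.7, 0.5, -2.6]
opening: 0.014
```

```bash
cat > cov.py <<'E'
from h import *
def cov(s,zlo,zhi):
    C=cloud(s); hsv=cv2.cvtColor(s["frame"],cv2.COLOR_RGB2HSV); H,S,V=[hsv[...,i].astype(int) for i in range(3)]
    m=((H>70)&(H<95)&(S>50)&(V>40)&(C[...,2]<zhi)&(C[...,2]>zlo)&(np.hypot(C[...,0]-C0[0],C[...,1]-C0[1])<.14)); P=C[m]
    A=np.c_[P[:,:2]-C0,np.ones(len(P))]; k=np.linalg.lstsq(A,P[:,2],rcond=None)[0]; g=abs(P[:,2]-A@k)<.005; k=np.linalg.lstsq(A[g],P[g,2],rcond=None)[0]
    R=np.array([[np.cos(TH),np.sin(TH)],[-np.sin(TH),np.cos(TH)]]); q=(P[g][:,:2]-C0)@R.T
    print(len(P),"slope/z",k.round(4),"rack-frame extents",np.percentile(q,[.5,99.5],axis=0).round(4).tolist(),"ang",cv2.minAreaRect((P[g][:,:2]*1000).astype(np.float32)))
E
python3 - <<'E'
from cov import *
st(); s=snap("side","s31"); crop(s,260,70,440,270,3,"s31c"); cov(s,.09,.2)
t=snap("top","t31"); cov(t,.09,.2)
print(delta(C0[0],C0[1]+.001,.152,-86))
E
```

```text
t 34.6 tcp [ 0.6127 -0.0389  0.1908] rpy [-1.7998e+02 -3.0000e-02 -8.6040e+01] F [-1.7  0.5 -2.6] open 0.014 j [ 15.  20. -15.   0. -55. -11.]
924 slope/z [-0.      0.004   0.1212] rack-frame extents [[-0.0352, -0.1078], [0.0345, 0.097]] ang ((611.294921875, -43.94451904296875), (69.98031616210938, 207.9758758544922), 4.694996356964111)
507 slope/z [0.0044 0.0008 0.1225] rack-frame extents [[-0.0332, -0.1038], [0.0285, 0.1019]] ang ((585.6822509765625, -48.591957092285156), (61.338130950927734, 215.34188842773438), 19.7463321685791)
(array([-0.0005,  0.0016,  0.0396]), np.float64(-0.0))
```

View pics/s31c.png

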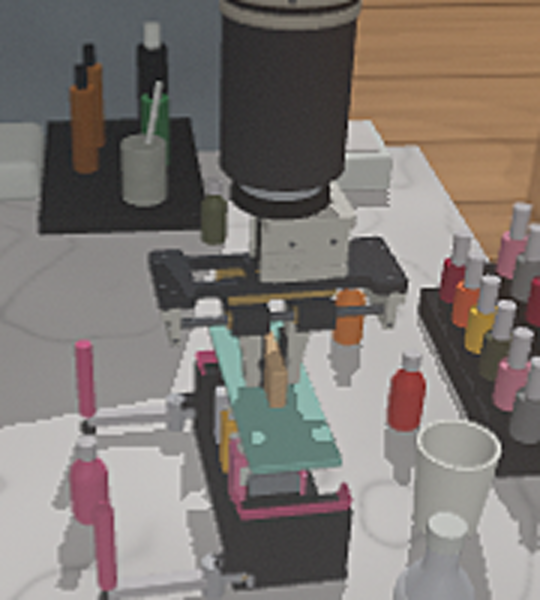

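play_rows(series=[[5,-0.0015,0.0015,0.008,0],[5,-0.0015,0.0015,0.016,0],[5,-0.0015,0.0015,0.022,0],[5,-0.0015,0.0015,0.026,0],[5,-0.0015,0.0015,0.028,0],[5,-0.0015,0.0015,0.028,0]])

```text
clock: 35.3
tool_pos: [0.6106, -0.0367, 0.1618]
orientation: [180.0, -0.0, -86.0]
force: [0.7, -0.5, -2.5]
opening: 0.0141
```

Run:
```python
from cov import *
st(); s=snap("side","s32"); crop(s,290,140,420,280,5,"s32c"); cov(s,.07,.15)
t=snap("top","t32"); crop(t,290,150,410,260,6,"t32c")
print(delta(C0[0],C0[1]+.002,.152,-86))
```

```text
t 35.3 tcp [ 0.6106 -0.0367  0.1618] rpy [ 1.7996e+02 -1.0000e-02 -8.6000e+01] F [ 0.7 -0.5 -2.5] open 0.0141 j [ 15.  21. -17.   0. -52. -11.]
908 slope/z [-0.0007  0.0042  0.0921] rack-frame extents [[-0.0374, -0.1053], [0.0326, 0.0901]] ang ((609.621826171875, -44.75507354736328), (70.19642639160156, 200.27439880371094), 4.334798336029053)
(array([ 0.0003, -0.0006,  0.0103]), np.float64(-0.0))
```

View pics/s32c.png

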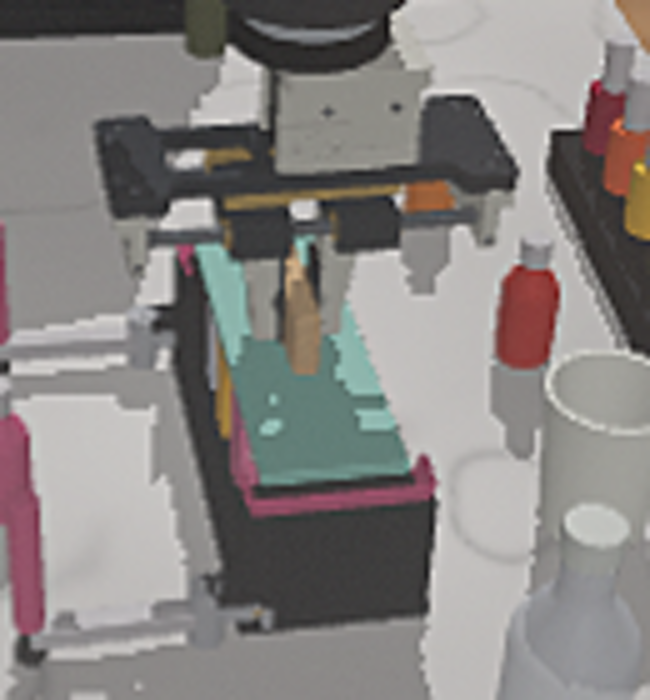

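View pics/t32c.png

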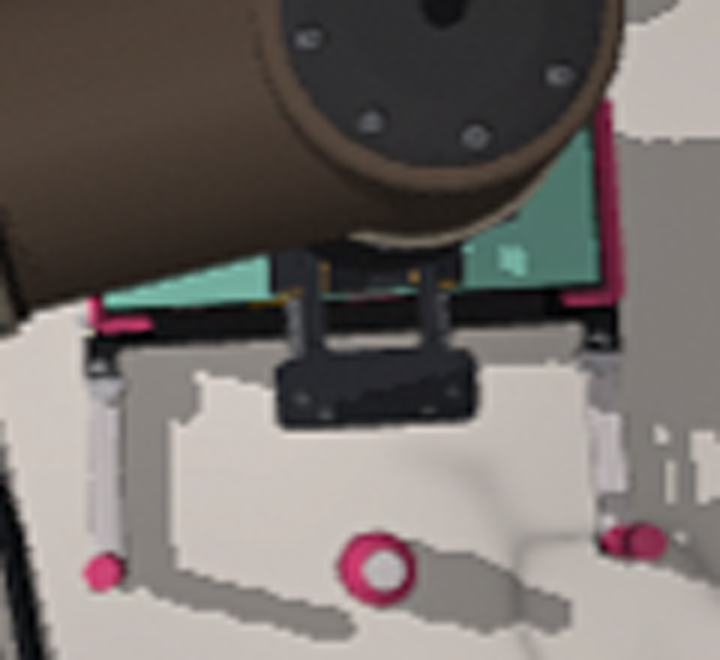

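play_rows(series=[[5,0.0005,-0.001,0.002,0],[5,0.0005,-0.001,0.004,0],[5,0.0005,-0.001,0.006,0],[5,0.0005,-0.001,0.008,0],[5,0.0005,-0.001,0.009,0],[5,0.0005,-0.001,0.009,0]])

```text
clock: 36.0
tool_pos: [0.6116, -0.0372, 0.1529]
orientation: [180.0, -0.0, -86.0]
force: [0.5, -0.4, -2.8]
opening: 0.0136
```

Run:
```python
from cov import *
st(); s=snap("side","s33"); crop(s,290,140,420,280,5,"s33c"); cov(s,.06,.15)
```

```text
t 36.0 tcp [ 0.6116 -0.0372  0.1529] rpy [179.98  -0.   -86.01] F [ 0.5 -0.4 -2.8] open 0.0136 j [ 15.  22. -17.  -0. -51. -11.]
873 slope/z [-0.0019  0.0028  0.0832] rack-frame extents [[-0.0365, -0.1056], [0.0334, 0.088]] ang ((610.6082153320312, -46.32575988769531), (70.39376831054688, 199.7682342529297), 4.048983097076416)
```

View pics/s33c.png

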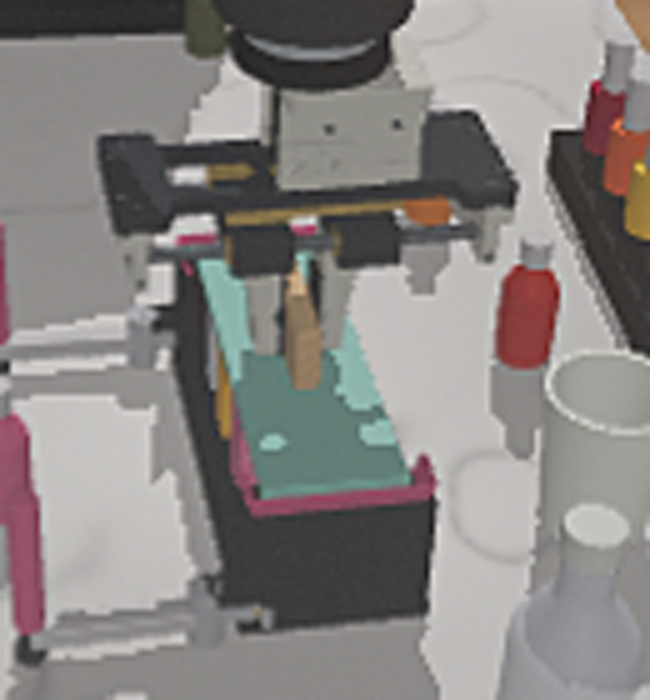

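play_rows(series=[[5,0,0,0.001,0],[5,0,0,0.0015,0],[5,0,0,0.0015,0],[5,0,0,0.0015,0]])

```text
clock: 36.45
tool_pos: [0.6119, -0.0371, 0.1522]
orientation: [-180.0, -0.0, -86.0]
force: [-1.4, 0.7, 3.9]
opening: 0.0137
```

play_rows(series=[[30,0,0,0,0],[50,0,0,0,0],[50,0,0,0,0],[50,0,0,0,0],[50,0,0,-0.03,0],[50,0,0,-0.07,0],[50,0,0,-0.11,0],[50,0,0,-0.11,0]])

```text
clock: 37.25
tool_pos: [0.6144, -0.0371, 0.2681]
orientation: [-179.4, -0.0, -86.0]
force: [0.2, 0.2, -0.1]
opening: 0.044
```

Run:
```python
from cov import *
st(); s=snap("side","s34"); crop(s,290,140,420,280,5,"s34c"); cov(s,.06,.15)
print(delta(.45,.3,.26,-86))
```

```text
t 37.25 tcp [ 0.6144 -0.0371  0.2681] rpy [-1.7942e+02 -1.0000e-02 -8.5950e+01] F [ 0.2  0.2 -0.1] open 0.044 j [ 15.  16. -10.   0. -64. -11.]
1136 slope/z [-0.0022  0.0013  0.0826] rack-frame extents [[-0.036, -0.1046], [0.0339, 0.1029]] ang ((610.416259765625, -38.6925048828125), (70.75537872314453, 212.37161254882812), 3.894796371459961)
(array([-0.3475,  0.1392,  0.0044]), np.float64(0.0))
```

View pics/s34c.png

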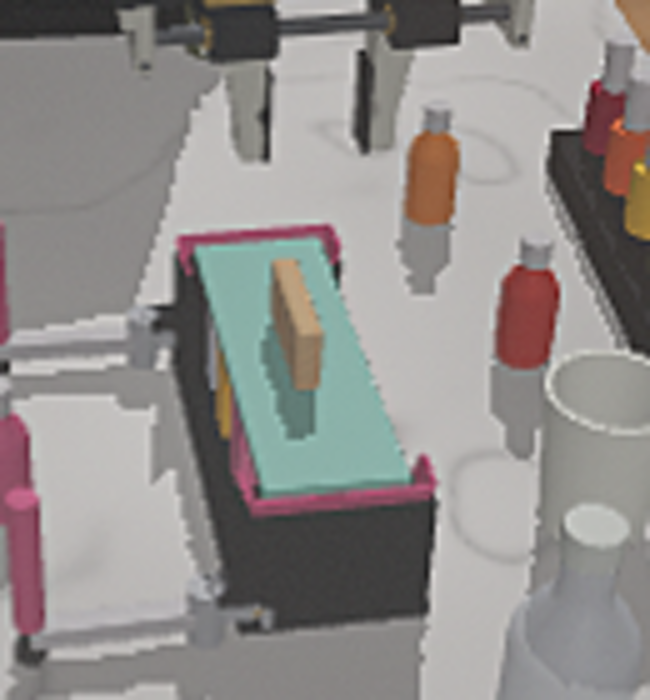

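play_rows(series=[[50,-0.347,0.139,0,0],[50,-0.347,0.139,0,0],[50,-0.347,0.139,0,0],[50,-0.347,0.139,0,0],[50,-0.347,0.139,0,0],[50,-0.347,0.139,0,0],[50,-0.347,0.139,0,0],[50,-0.347,0.139,0,0],[50,-0.347,0.139,0,0],[50,-0.347,0.139,0,0]])

```text
clock: 38.3
tool_pos: [0.4483, 0.2995, 0.2607]
orientation: [179.9, -0.1, -85.9]
force: [0.5, -0.6, -0.4]
opening: 0.0437
```

Run:
```python
from cov import *
st(); s=snap("side","s35"); t=snap("top","t35"); cov(s,.06,.15); cov(t,.06,.15); crop(t,290,120,490,260,4,"t35c")
for n,q in(("top",t),):
    C=cloud(q); hsv=cv2.cvtColor(q["frame"],cv2.COLOR_RGB2HSV)
    m=(hsv[...,0]>160)&(hsv[...,1]>110)&(hsv[...,2]>60)&(C[...,0]<.56)&(abs(C[...,1])<.2)&(C[...,2]>.098)&(C[...,2]<.12)
    nn,lab,sts,ce=cv2.connectedComponentsWithStats(m.astype(np.uint8))
    for i in range(1,nn):
        if sts[i,4]>10: print("pin",C[lab==i].mean(0))
a=load("top0")["frame"].astype(int); d=abs(a-t["frame"]).sum(2)
```

```text
t 38.3 tcp [0.4483 0.2995 0.2607] rpy [ 1.7993e+02 -6.0000e-02 -8.5920e+01] F [ 0.5 -0.6 -0.4] open 0.0437 j [ 55.   9. -19.  -0. -62. -50.]
1130 slope/z [-0.0017  0.0017  0.0825] rack-frame extents [[-0.0359, -0.1047], [0.034, 0.1034]] ang ((610.4855346679688, -38.90679931640625), (70.64801025390625, 212.5198211669922), 3.897181272506714)
2041 slope/z [-0.0006 -0.0013  0.0834] rack-frame extents [[-0.0339, -0.1021], [0.0372, 0.106]] ang ((613.62939453125, -37.59691619873047), (73.50980377197266, 213.6923370361328), 3.8837296962738037)
pin [ 0.47318046 -0.1634894   0.10324802]
pin [0.4569491  0.06443401 0.1032798 ]
```

View pics/t35c.png

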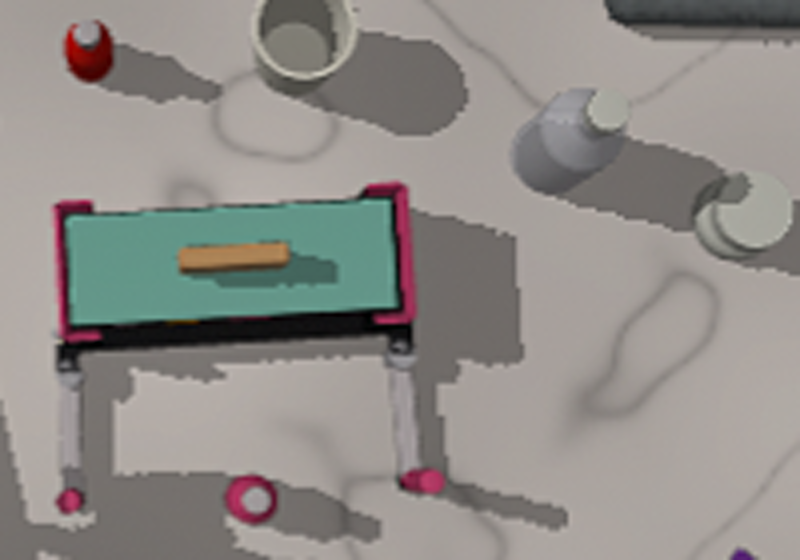

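View pics/t35.png

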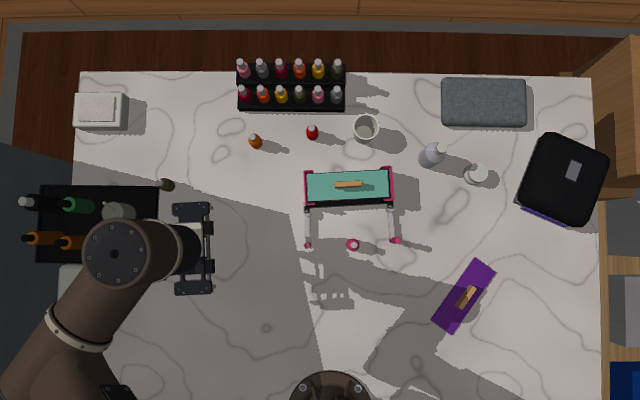

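Run:
```python
from h import *
for n in("top0","side0","t35"):
    s=load(n); hsv=cv2.cvtColor(s["frame"],cv2.COLOR_RGB2HSV);C=cloud(s)
    m=((hsv[...,0]>24)&(hsv[...,0]<65)&(hsv[...,1]>60)&(hsv[...,2]>20)).astype(np.uint8)
    nn,lab,st_,ce=cv2.connectedComponentsWithStats(m)
    print(n,[(ce[i].round().tolist(),int(st_[i,4]),np.median(C[lab==i],0).round(2).tolist()) for i in range(1,nn) if st_[i,4]>12])
from plant import get_obs; print(get_obs()["clock"])
```

```text
top0 [([336.0, 72.0], 97, [0.91, -0.0, 0.1]), ([300.0, 97.0], 88, [0.85, 0.09, 0.07]), ([167.0, 185.0], 125, [0.61, 0.45, 0.05])]
side0 [([314.0, 111.0], 18, [0.56, 0.67, 0.08])]
t35 [([336.0, 72.0], 106, [0.91, -0.0, 0.1]), ([300.0, 97.0], 93, [0.85, 0.09, 0.07]), ([167.0, 185.0], 123, [0.61, 0.45, 0.05])]
38.4
```

```bash
python3 -c "
from plant import *
print(close_job())"
```

```text
the job is handed in; nothing more can be done
None
```

The rack is set up and I handed the job in at about 38 s of the 192 s. `close_job` gives no verdict, so what follows is from my own camera checks.

- **Legs:** both were swung out by their pins and snapped home. The two pins stood 228 mm apart, against 227 mm expected with both legs at 1.6 rad. They had not moved in the last view.
- **Plates:** silver, yellow and pink each stand in the slot that fits them, with plate tops at 66 mm, so fully down. They went in with hardly any contact force. The cover now hides most of them, so I checked seating before it went on. No olive plate was there: every olive-coloured patch was a polish bottle, so the widest slot stays empty.
- **Cover:** the mint-green cover lies inside the lips with its top at about 82.5 mm (82 mm expected) and level to about 0.003 rad. It sits within about 2 mm of the rack's centre. The purple look-alike was left alone.
- **Bystanders:** they look unmoved when comparing the last top view with the first one. I did this by eye and did not measure each one.
- **Arm:** it was parked clear of everything, to the left.

The two cameras disagreed with each other by about 2 to 3 mm in x on the rack and the cover, so I worked from their average. No check failed.

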